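# Stack sample cassettes with separators and lock the toggle clamp

### The arm

A 7-joint arm with a two-finger parallel gripper is mounted at the origin on the work surface. World frame = base frame: x ahead of the robot, y to its left, z up, the work surface at z = 0. Lengths are in mm, angles in rad, forces in N, time in s.
With the tool pointing down it reaches from about 425 to 875 mm from the base axis. Payload 4.7 kg.
Tool frame: the origin (TCP) lies midway between the tips of the shut fingers; the grasp point (between the pads) lies 19 mm behind it (bot.tcp_to_grasp is the z of the grasp point in the tool frame, in mm); z points along the fingers, y is the line along which they close (so a half turn about z gives the same grasp; the last joint's range is limited). The gripper opens to 87 mm and grips with 3 to 60 N. Pads are 19 mm wide; open, the fingers measure 117 mm over their backs; the gripper's body (75 mm by 190 mm) begins 51 mm behind the grasp point.
Start: joints at [-1.155, 0.321, -0.07, 1.45, 0.023, 1.371, -0.057], TCP at [254.228, 598.242, 222.587] pointing down, gripper open.
Joint ranges: [-2.86, 2.86], [-0.3, 2.09], [-1.38, 1.24], [0.06, 2.45], [-1.56, 4.7], [0.09, 2.05], [-2.69, 2.69]. Speed limits (rad/s): [2.57, 2.57, 3.14, 3.14, 3.14, 3.14, 3.14].

### API

Orientations are given as a 3x3 rotation matrix whose columns are the frame's x, y, z axes.
In Python, from rig import bot, get_image, recognise, masks_of, tip_of gives the robot as it stands.
- The arm moves only by the tool apply_moves, never from a script. Its argument "motion" is a list of rows, each a list of 7 numbers: the shift along the tool's x, y, z normalised to -1 to 1, where 1 is 0.8 m, then the turn, a rotation vector about the tool's x, y, z normalised to -1 to 1, where 1 is 2 rad, then the closure, from -1 (fully open) to 1 (shut). In form: [[x, y, z, ax, ay, az, claw], ...]. A call has 1 to 5 rows; each row shifts and turns the commanded pose from where the row before left it, along the tool's axes as they then stand; what a row does not reach is not made up. A row lasts 1/12 s, in which the tool goes at most 41.7 mm and 7.16 degrees, less where a joint would pass 70% of its speed; a pose out of reach is approached as far as the arm can. A call with a number of a shift or a turn outside -1 to 1 is refused whole. A call with a gripper value outside its range is refused whole. The fingers move at their own pace and stop on an object; "grip_force" is the grip in N (left out, the last holds). Time passes only in rows, so rows that do not move let the fingers close. It gives the time, the measured TCP pose, the force, the opening and the grip force at its end, in the units of the state.
- bot.read_state(): the state, without advancing time (a new reading comes with each control period).
- get_image(name): name is "side" or "top"; returns a dict with "pixels" (420x560x3 uint8, blue, green, red), "vertical_fov" (degrees; the focal length in pixels is half the picture's height over the tangent of half this angle, whatever the lens; pixels are square), "cx", "cy" (the principal point, pixels), "k1" (the pictures are not rectified: a ray, as slopes to the right and down, at radius r is drawn at 1 + k1 r^2 times it, then the intrinsics apply), "R" (3x3) and "t" (3): a world point X has camera coordinates R X + t. Camera axes: x right, y down, z forward; pixel columns grow to the right and rows downward; lengths in mm; the calibration is good to about 2 mm. A picture is of the moment at which its call begins. There is no depth.
- bot.job_done(): hands the job in; it is judged then, once.
Trained networks look in the newest picture that a camera, given by its name, has taken for a name from the list of things; names that differ only in an ending like _2 or _b are one class to them, and where a whole thing is asked for, a point or a joint stands for the part that bears it (a point fixed in the world has none). Each returns a list of dicts, best first, with "conf" (0 to 1); they miss things now and then, are a little off and sometimes report something else, mostly with a low value. They report only what shows in the picture. A call takes as long as a camera call. They do not tell look-alikes from the thing itself.
- recognise(name, camera): "xy" ([column, row] in pixels, amid what is visible of it).
- masks_of(name, camera): "region" (420x560 bool, what is visible of it) and "xy" ([column, row] in pixels, amid what is visible of it).
- tip_of(name, camera): "xy" ([column, row] in pixels: a listed point, or the origin of a listed thing).
The state is a dict: "t": time; "joint_pos": joint angles; "joint_vel": joint speeds; "effort": joint torques, N m; "tool_pos": TCP position; "ee_rot": TCP orientation; "force": force on the tool from outside, world axes, zero at the start; "torque": the same for the moment, N m; "opening": finger opening in mm; "finger_force": force on a finger pad.
Only numpy, scipy, OpenCV 4.12 (cv2) and the standard library are available. Lean on these libraries where they do the work, as an engineer would, in place of code of your own. Each camera call takes 0.05 s, during which the arm holds its last target. There are 200 camera calls.

### The job

Load every grey sample cassette on the bench flat into the clamp carrier, one on top of the other and lined up with the end stop and push plate, with a brown cork sheet between every two cassettes so that no cassette touches another and the sheet left over, if there is one, laid on top as a cover. When the stack is complete, and not before, swing the red toggle clamp handle down past its over-centre point so that the push plate locks the stack against the steel end stop. Put things right if they get knocked out of place, and do not knock over the steel vessels.

Things in the scene. Friction and masses are not known exactly. Their poses are not given: they have to be found in the camera images.
- cassette1: flat closed grey sample cassette with a blue panel on top, 110 x 54 x 20 mm (own x, y, z), 0.2 to 0.3 kg; origin at the centre of its underside; either way round, and either face up, will do. May be absent (then None from the start).
- cassette2: flat closed grey sample cassette with a blue panel on top, 110 x 54 x 20 mm (own x, y, z), 0.2 to 0.3 kg; origin at the centre of its underside; either way round, and either face up, will do. May be absent (then None from the start).
- cassette3: flat closed grey sample cassette with a blue panel on top, 110 x 54 x 20 mm (own x, y, z), 0.2 to 0.3 kg; origin at the centre of its underside; either way round, and either face up, will do. May be absent (then None from the start).
- cassette4: flat closed grey sample cassette with a blue panel on top, 110 x 54 x 20 mm (own x, y, z), 0.2 to 0.3 kg; origin at the centre of its underside; either way round, and either face up, will do. May be absent (then None from the start).
- sheet1: stiff brown cork separator sheet, 104 x 62 x 6 mm (own x, y, z), 45 g; origin at the centre of its underside; either face up will do. All three are always present and all are used.
- sheet2: stiff brown cork separator sheet, 104 x 62 x 6 mm (own x, y, z), 45 g; origin at the centre of its underside; either face up will do. All three are always present and all are used.
- sheet3: stiff brown cork separator sheet, 104 x 62 x 6 mm (own x, y, z), 45 g; origin at the centre of its underside; either face up will do. All three are always present and all are used.
- nest (a point): middle of the carrier's nest, on top of its 4 mm base plate (88 mm wide). Own z is up; own x runs along the carrier from the steel end stop to the push plate and clamp; cassettes lie lengthwise. The stop (94 mm tall) has its face at x = -55 mm, where a cassette's centre is at x = 0, and two side wings as tall, inner faces at y = +-38 mm, reaching to x = -33 mm; beyond them the sides are open. Layers go centred in y to about 1 cm.
- plate (a point): centre of the orange push plate's face (64 mm wide, rising from 4 to 94 mm above the nest floor, 10 mm thick). At x = +86 mm in the nest's frame when open (31 mm of play for a cassette); as the clamp locks it drives towards x = +53 mm and yields on a spring of 2.5 N/mm, so it pushes every layer against the end stop.
- pivot (a point): hinge of the clamp handle, 175 mm from the nest centre along the nest's +x and 50 mm above the nest floor; same axes as the nest. The handle swings in the nest's x-z plane, away from the nest.
- handle_grip (a point): point on the axis of the red handle grip, 95 mm from the pivot; the grip is a round bar of radius 10 mm from 55 to 112 mm from the pivot, ending in a ball end at 122 mm.
- handle (a joint): clamp handle angle, rad: 0 = open, handle nearly upright (85 degrees above level, leaning slightly away from the nest); grows as the handle swings away from the nest and down. Dead centre is at 1.15; beyond that it is pulled on to its stop at 1.40 (5 degrees above level): locked, and stays. Before it a spring returns it to open. About 6 N at the grip is needed.
- vessel1: steel pressure vessel standing at the side, 80 mm across, 120 mm tall; origin at the centre of its underside. Leave standing.
- vessel2: a second steel pressure vessel like it, near the robot. Leave standing.
Things that resemble listed ones, but are neither listed nor needed, are in the scene too. What is shaped like the sheet2 but pink or yellow is not meant.

How it is judged:
By the outcome, as a careful person would: the job done as asked, in the order asked, and still so for the second after the job is handed in, with the robot touching nothing.
Of cassette1, cassette2, cassette3, cassette4 only 3 to 4 are there at a start; the rules pass over those that are not, and their reading is None.
At some moment in a run one of cassette1, cassette2, cassette3, cassette4, sheet1, sheet2, sheet3 may be knocked a few centimetres aside while the robot is not near it.
Once in a run the grip may slacken for a moment while it holds something.
It also fails if it takes over 210 s, if anything falls off the work surface, if the arm or the gripper's body presses on something with over 40 N, if the wrist force passes 120 N, or if a joint passes its speed limit or range.

## Working session

There is one attempt and no reset: what is moved stays moved. The work goes in short steps, Python scripts to look and compute and a tool call to move; the robot and the scene stay as the last step left them, time stands still between calls to the robot, and variables do not carry over. Pictures are saved under pics/ and viewed, at most 16 in all, crops included, and the job is handed in when it is done.

Besides the shell and the picture viewer there is one more tool, called after "Request:" as a command line: name --pt "numbers of a row" for each row, then --argument value for the rest. apply_moves: Moves the arm, as the interface text tells. Its arguments: {"type":"object","properties":{"motion":{"type":"array","items":{"type":"array","items":{"type":"number","minimum":-1,"maximum":1}}},"grip_force":{"type":"number"}},"required":["motion"]}

```bash
ls; mkdir -p pics; python3 - <<'E'
from rig import bot,get_image
import cv2
s=bot.read_state();print(s['t'],s['tool_pos'],s['ee_rot'],s['opening'],bot.tcp_to_grasp)
for n in('top','side'):
    d=get_image(n);cv2.imwrite(f'pics/{n}0.png',d['pixels']);print({k:v for k,v in d.items() if k!='pixels'})
E
```

```text
pics
0.0 [254.04349918 597.69203072 221.4567406 ] [[-9.20353031e-01  3.91088058e-01 -6.55283930e-04]
 [ 3.91088594e-01  9.20351283e-01 -1.79661401e-03]
 [-9.95428772e-05 -1.90979322e-03 -9.99998171e-01]] 87.05582104445132 -18.700000000000003
{'vertical_fov': 48.4867626882397, 'cx': 269.5759132915637, 'cy': 204.22967302199126, 'k1': -0.13150778586366146, 'R': array([[-0.00560897, -0.99995073,  0.00819039],
       [-0.99500904,  0.00476487, -0.09967103],
       [ 0.09962709, -0.00870857, -0.99498674]]), 't': array([ 170.05189172,  460.61454737, 1393.23197225])}
{'vertical_fov': 45.93887744891693, 'cx': 275.0266714545213, 'cy': 209.17375522800023, 'k1': -0.014509958811734142, 'R': array([[-0.93422791, -0.35642776, -0.01332169],
       [-0.19710445,  0.54703555, -0.81357356],
       [ 0.29726765, -0.75743736, -0.58130938]]), 't': array([ 505.87136715,   91.20408248, 1549.39068015])}
```

View pics/top0.png

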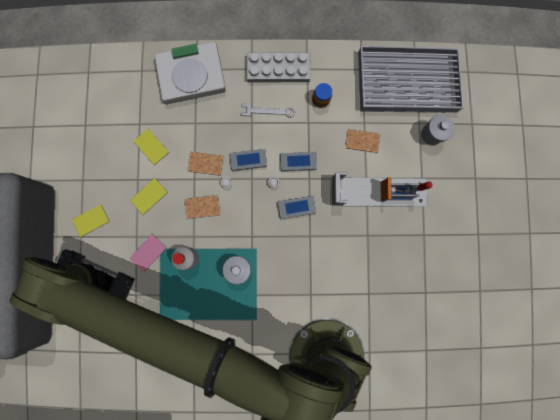

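View pics/side0.png

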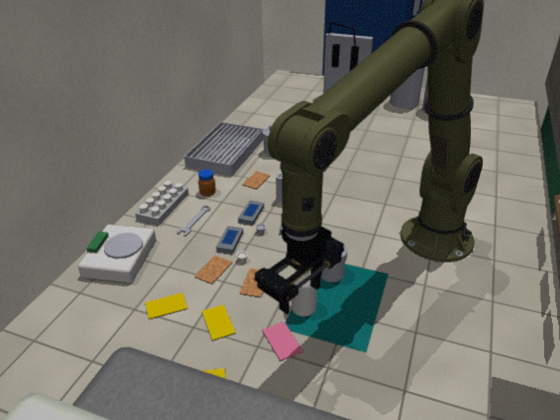

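The top view shows three cassettes near (248,160), (298,161) and (297,207), and cork sheets near (205,163), (202,207) and (363,141). The carrier is at about (380,191), its stop on the left and the red handle at (428,185). The vessels are near (440,128) and (236,270). Anything pink or yellow is a decoy. The side view shows nothing more; a fourth cassette could be hidden by the arm.

```bash
cat > h.py <<'E'
import numpy as np, cv2
from rig import bot,get_image,recognise,masks_of,tip_of
def K(d):
    f=210/np.tan(np.radians(d['vertical_fov']/2)); return f,d['cx'],d['cy']
def ray(d,uv):
    f,cx,cy=K(d); p=(np.atleast_2d(uv).astype(float)-[cx,cy])/f
    q=p.copy()
    for _ in range(20): q=p/(1+d['k1']*(q**2).sum(1,keepdims=True))
    D=np.c_[q,np.ones(len(q))]@d['R']; C=-d['R'].T@d['t']; return C,D
def world(d,uv,z):
    C,D=ray(d,uv); return (C+D*((z-C[2])/D[:,2])[:,None])[:,:2]
def proj(d,X):
    f,cx,cy=K(d); c=np.atleast_2d(X)@d['R'].T+d['t']; q=c[:,:2]/c[:,2:]
    return q*(1+d['k1']*(q**2).sum(1,keepdims=True))*f+[cx,cy]
def tri(dA,uA,dB,uB):
    A=np.zeros((3,3));b=np.zeros(3)
    for d,u in((dA,uA),(dB,uB)):
        C,D=ray(d,u);D=D[0]/np.linalg.norm(D[0]);P=np.eye(3)-np.outer(D,D);A+=P;b+=P@C
    return np.linalg.solve(A,b)
def boxpose(d,region,L,W,z0,H):
    """fit box pose (x,y,yaw): IoU of the projected silhouette, by Nelder-Mead"""
    from scipy.optimize import minimize
    S=4; ys,xs=np.nonzero(region); r0=[xs.min()-12,ys.min()-12]; w=xs.max()-xs.min()+25;h=ys.max()-ys.min()+25
    R=np.zeros((h,w),np.uint8);R[ys-r0[1],xs-r0[0]]=255
    R=cv2.resize(R,None,fx=S,fy=S,interpolation=cv2.INTER_LINEAR)>127
    wp=world(d,np.c_[xs,ys],z0+H*.7).astype(np.float32); (cx,cy),(a,b),an=cv2.minAreaRect(wp)
    yaw=np.radians(an if a>b else an+90)
    c0=np.array([[sx*L/2,sy*W/2] for sx in(-1,1) for sy in(-1,1)])
    def cost(p):
        x,y,t=p[0]*10,p[1]*10,p[2]/10; M=np.array([[np.cos(t),-np.sin(t)],[np.sin(t),np.cos(t)]])
        q=c0@M.T+[x,y]; X=np.r_[np.c_[q,np.full(4,z0)],np.c_[q,np.full(4,z0+H)]]
        u=(proj(d,X)-r0+.5)*S-.5; hull=cv2.convexHull(u.astype(np.float32))
        m=np.zeros(R.shape,np.uint8);cv2.fillConvexPoly(m,np.round(hull*16).astype(np.int32),1,shift=4);m=m>0
        return 1-(m&R).sum()/max(1,(m|R).sum())
    r=minimize(cost,[cx/10,cy/10,yaw*10],method='Nelder-Mead',options=dict(initial_simplex=np.array([cx/10,cy/10,yaw*10])+np.array([[0,0,0],[.8,0,0],[0,.8,0],[0,0,1.]])))
    t=(r.x[2]/10+np.pi/2)%np.pi-np.pi/2
    return r.x[0]*10,r.x[1]*10,np.degrees(t),1-r.fun
def scan(cam='top',minc=.2):
    d=get_image(cam)
    for n,dim in(('cassette1',(110,54,0,20)),('sheet1',(104,62,0,6))):
        for m in masks_of(n,cam):
            if m['conf']<minc or m['region'].sum()<60: continue
            p=boxpose(d,m['region'],*dim)
            col=d['pixels'][m['region']].mean(0).round()
            print(n,round(m['conf'],2),np.round(m['xy']),int(m['region'].sum()),np.round(p,2),col)
    return d
def togo(x,y,z,yaw=None):
    """shift in tool frame (units of 0.8 m), turn about tool z (units of 2 rad); yaw=direction of tool y in world deg"""
    s=bot.read_state(); R=np.array(s['ee_rot']); 
    v=R.T@(np.array([x,y,z])-s['tool_pos']); print('t',round(s['t'],2),'pos',np.round(s['tool_pos'],1),'tool shift mm',np.round(v,1),'units',np.round(v/800,4))
    if yaw is not None:
        cur=np.degrees(np.arctan2(R[1,1],R[0,1])); dl=(yaw-cur+90)%180-90
        print('tool y now',round(cur,2),'turn units',round(-np.radians(dl)/2,4),'j7',round(s['joint_pos'][6],2))
E
python3 - <<'E'
from h import *
d=scan()
s=get_image('side')
for n in('nest','plate','pivot','handle_grip','vessel1','vessel2','cassette1','sheet1'):
    for c in('top','side'):
        print(n,c,[(np.round(r['xy'],1).tolist(),round(r['conf'],2)) for r in tip_of(n,c)[:5]])
E
```

```text
cassette1 0.93 [248. 158.] 693 [601.45 234.49 -82.98   0.94] [113.  94.  82.]
cassette1 0.79 [300. 161.] 664 [596.1   77.77 -86.68   0.95] [114.  94.  81.]
cassette1 0.37 [235. 270.] 622 [264.94 275.41  87.     0.61] [144. 136. 134.]
sheet1 0.93 [204. 163.] 709 [592.07 366.89  81.27   0.94] [ 88. 116. 151.]
sheet1 0.81 [149. 194.] 669 [490.96 543.78 -48.04   0.96] [ 68. 163. 163.]
sheet1 0.72 [202. 206.] 683 [456.62 377.71 -83.65   0.94] [ 87. 116. 152.]
sheet1 0.68 [ 92. 221.] 644 [416.24 727.03 -62.58   0.95] [ 65. 161. 162.]
sheet1 0.64 [146. 252.] 727 [315.71 543.52 -40.67   0.94] [129. 107. 155.]
sheet1 0.61 [365. 138.] 687 [ 663.31 -126.79   82.09    0.94] [ 88. 116. 151.]
sheet1 0.57 [150. 143.] 612 [648.82 539.46  42.37   0.93] [ 67. 164. 164.]
nest top [([353.9, 186.8], 0.98)]
nest side []
plate top [([382.8, 190.7], 0.7)]
plate side []
pivot top [([413.5, 188.3], 0.92), ([352.1, 188.8], 0.56)]
pivot side []
handle_grip top [([425.4, 186.6], 0.52)]
handle_grip side []
vessel1 top [([430.2, 133.7], 0.76), ([295.3, 208.7], 0.47)]
vessel1 side [([331.0, 275.0], 0.86), ([246.7, 220.1], 0.75)]
vessel2 top [([430.2, 133.7], 0.76), ([295.3, 208.7], 0.47)]
vessel2 side [([331.0, 275.0], 0.86), ([246.7, 220.1], 0.75)]
cassette1 top [([299.8, 162.3], 0.9), ([297.3, 205.4], 0.82), ([246.4, 159.7], 0.62), ([423.1, 185.2], 0.6)]
cassette1 side [([231.9, 241.8], 0.85)]
sheet1 top [([203.3, 206.1], 0.95), ([148.1, 254.0], 0.95), ([89.9, 220.5], 0.93), ([150.8, 142.6], 0.76), ([365.4, 138.5], 0.58)]
sheet1 side [([283.4, 340.2], 0.95), ([165.8, 302.4], 0.93), ([253.5, 282.6], 0.71), ([255.7, 178.0], 0.71), ([214.1, 321.8], 0.61)]
```

```bash
cat >> h.py <<'E'
def colmask(d,kind):
    p=d['pixels'].astype(int);B,G,R=p[...,0],p[...,1],p[...,2]
    m=(B-R>0) if kind=='c' else ((R-B>45)&(R-G>18))
    m=m.astype(np.uint8)
    return cv2.morphologyEx(m,cv2.MORPH_CLOSE,np.ones((3,3)))
def find(d,kind,z0=0,lo=350,hi=1100,near=None):
    n,lab,st,cen=cv2.connectedComponentsWithStats(colmask(d,kind)); out=[]
    for i in range(1,n):
        if lo<st[i,4]<hi:
            if near is not None and np.hypot(*(cen[i]-near))>40: continue
            dim=(110,54,z0,20) if kind=='c' else (104,62,z0,6)
            p=boxpose(d,lab==i,*dim)
            if p[3]>.75: out.append((cen[i],st[i,4],p)); print(kind,np.round(cen[i],1),st[i,4],np.round(p,2))
    return out
E
python3 - <<'E'
from h import *
d=get_image('top');a=d['pixels']
find(d,'c');find(d,'s')
c=cv2.resize(a[120:240,320:450],None,fx=6,fy=5*1.0,interpolation=cv2.INTER_CUBIC) if 0 else cv2.resize(a[125:220,325:455],None,fx=6,fy=6,interpolation=cv2.INTER_CUBIC)
cv2.imwrite('pics/car.png',c)
E
```

```text
c [247.9 159.3] 614 [602.96 233.98 -83.33   0.91]
c [298.2 160.9] 613 [596.6   78.21 -87.27   0.91]
c [296.3 206.8] 635 [454.52  85.64 -80.93   0.95]
s [362.6 140.5] 601 [ 664.4  -126.51   82.17    0.91]
s [205.1 163. ] 630 [593.53 367.5   81.65   0.92]
s [202.  206.4] 642 [457.33 375.75 -82.67   0.92]
```

View pics/car.png

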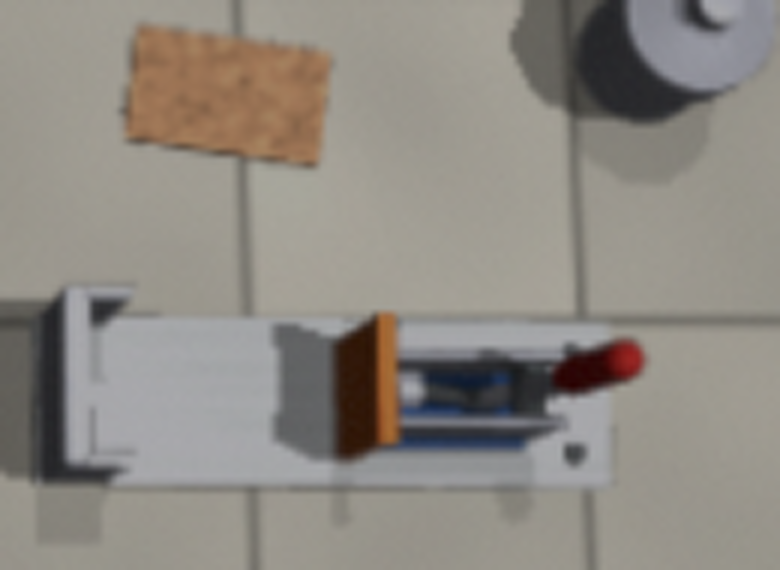

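```bash
python3 - <<'E'
from h import *
d=get_image('top')
g=lambda x,y,z: world(d,[(325+(x+.5)/6-.5,125+(y+.5)/6-.5)],z)[0]
UL,UR,LL,LR=g(155,316,4),g(608,323,4),g(130,483,4),g(613,488,4)
print('base',UL,UR,LL,LR,'wid',np.hypot(*(UR-LR)))
for a,b in((UL,UR),(LL,LR)): v=b-a;print('yaw',np.degrees(np.arctan2(v[1],v[0])))
print('stop inner top',g(92,325,98),g(92,440,98)); print('stop wing outer',g(66,287,98),g(66,466,98),'tips',g(135,290,98),g(127,466,98))
print('plate face top',g(378,313,98),g(376,447,98), 'back',g(398,313,98))
print('ball?',g(625,360,54+121))
for n in('nest','plate','pivot','handle_grip'):
    z={'nest':4,'plate':53,'pivot':54,'handle_grip':149}[n]
    print(n,[world(d,r['xy'],z)[0].round(1) for r in tip_of(n,'top')[:1]])
E
```

```text
base [546.48139315 -84.50107363] [ 542.69815278 -325.53264504] [459.54122501 -69.39457825] [ 455.66188397 -324.56830497] wid 87.04161097038437
yaw -90.89924280998667
yaw -90.87098601500236
stop inner top [527.24210671 -36.21803008] [471.26842213 -34.98223787]
stop wing outer [545.87826871 -23.96923665] [458.74156419 -22.12743247] tips [544.35812245 -57.61987186] [458.60613585 -51.69049824]
plate face top [ 532.96357173 -176.98041432] [ 467.30866982 -173.79066319] back [ 532.9619437  -186.92348649]
ball? [ 498.79317233 -272.30905674]
nest [array([509. , -93.8])]
plate [array([ 499.8, -176.4])]
pivot [array([ 496.1, -261.1])]
handle_grip [array([ 500.2, -265.6])]
```

```bash
python3 - <<'E'
from h import *
togo(605,214,140,6.7)
togo(605,214,5,6.7)
E
```

```text
t 1.4 pos [254.2 598.3 222.6] tool shift mm [-473.1 -216.5   82.6] units [-0.5914 -0.2706  0.1032]
tool y now 66.98 turn units 0.5261 j7 -0.06
t 1.4 pos [254.2 598.3 222.6] tool shift mm [-473.1 -216.5  217.6] units [-0.5914 -0.2707  0.272 ]
tool y now 66.98 turn units 0.5261 j7 -0.06
```

Request:
apply_moves --pt "-0.0394 -0.018 0.0069 0 0 0 -1" --pt "-0.0394 -0.018 0.0069 0 0 0 -1" --pt "-0.0394 -0.018 0.0069 0 0 0 -1" --pt "-0.0394 -0.018 0.0069 0 0 0 -1" --pt "-0.0394 -0.018 0.0069 0 0 0 -1" --grip_force 35

```text
t: 1.82
tool_pos: [372.1, 469.0, 194.9]
ee_rot: [[-0.92, 0.391, 0.0], [0.391, 0.92, 0.0], [-0.0, 0.001, -1.0]]
force: [0.9, -0.1, 0.9]
opening: 87.1
finger_force: 0.0
```

Request:
apply_moves --pt "-0.0394 -0.018 0.0069 0 0 0 -1" --pt "-0.0394 -0.018 0.0069 0 0 0 -1" --pt "-0.0394 -0.018 0.0069 0 0 0 -1" --pt "-0.0394 -0.018 0.0069 0 0 0 -1" --pt "-0.0394 -0.018 0.0069 0 0 0 -1"

```text
t: 2.23
tool_pos: [489.0, 341.1, 167.4]
ee_rot: [[-0.92, 0.391, 0.001], [0.391, 0.92, 0.0], [-0.0, 0.001, -1.0]]
force: [-0.0, -0.2, 0.7]
opening: 87.1
finger_force: 0.0
```

Request:
apply_moves --pt "-0.0394 -0.018 0.0069 0 0 0 -1" --pt "-0.0394 -0.018 0.0069 0 0 0 -1" --pt "-0.0394 -0.018 0.0069 0 0 0 -1" --pt "-0.0394 -0.018 0.0069 0 0 0 -1" --pt "-0.0394 -0.018 0.0069 0 0 0 -1"

```text
t: 2.65
tool_pos: [605.9, 213.3, 139.7]
ee_rot: [[-0.92, 0.391, 0.0], [0.391, 0.92, 0.0], [-0.0, 0.0, -1.0]]
force: [0.9, 0.8, 0.5]
opening: 86.8
finger_force: 0.0
```

Request:
apply_moves --pt "0 0 0 0 0 0.0526 -1" --pt "0 0 0 0 0 0.0526 -1" --pt "0 0 0 0 0 0.0526 -1" --pt "0 0 0 0 0 0.0526 -1" --pt "0 0 0 0 0 0.0526 -1"

```text
t: 3.07
tool_pos: [605.0, 214.6, 139.7]
ee_rot: [[-0.595, 0.803, 0.0], [0.803, 0.595, 0.0], [0.0, 0.0, -1.0]]
force: [-0.9, 0.5, -0.9]
opening: 86.8
finger_force: 0.0
```

Request:
apply_moves --pt "0 0 0 0 0 0.0526 -1" --pt "0 0 0 0 0 0.0526 -1" --pt "0 0 0 0 0 0.0526 -1" --pt "0 0 0 0 0 0.0526 -1" --pt "0 0 0 0 0 0.0526 -1"

```text
t: 3.48
tool_pos: [604.9, 214.7, 139.9]
ee_rot: [[-0.112, 0.994, 0.0], [0.994, 0.112, 0.0], [0.0, 0.0, -1.0]]
force: [-0.2, -0.8, 0.2]
opening: 86.9
finger_force: 0.0
```

```bash
python3 - <<'E'
from h import *
d=get_image('top');cv2.imwrite('pics/top1.png',d['pixels'])
find(d,'c');find(d,'s')
togo(605,214,5,6.7)
E
```

```text
s [362.6 140.4] 604 [ 663.95 -126.65   81.51    0.91]
s [205.  163.2] 530 [593.68 368.34  83.75   0.78]
s [200.7 206.6] 575 [456.85 376.23 -84.02   0.82]
t 3.53 pos [604.9 214.7 139.8] tool shift mm [ -0.8  -0.  134.8] units [-9.000e-04 -1.000e-04  1.685e-01]
tool y now 6.16 turn units -0.0048 j7 -0.17
```

View pics/top1.png

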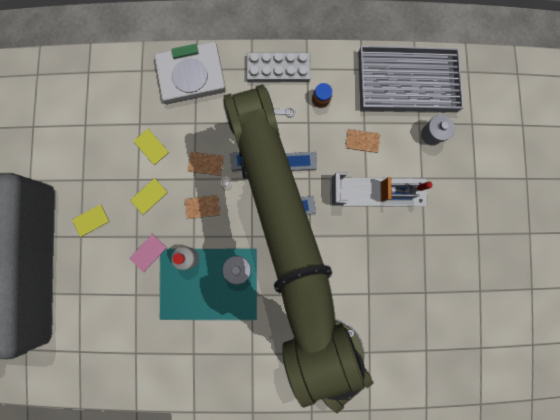

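The arm hides only the middle of the top view. No fourth cassette appears in the area it uncovered, so the stack is three cassettes and three sheets. Descending to grasp.

Request:
apply_moves --pt "-0.0009 0 0.04 0 0 -0.0048 -1" --pt "0 0 0.04 0 0 0 -1" --pt "0 0 0.04 0 0 0 -1" --pt "0 0 0.03 0 0 0 -1" --pt "0 0 0.0185 0 0 0 -1"

```text
t: 3.95
tool_pos: [602.9, 213.3, 1.6]
ee_rot: [[-0.129, 0.992, -0.004], [0.992, 0.129, -0.002], [-0.001, -0.004, -1.0]]
force: [-0.1, 0.1, -0.6]
opening: 87.1
finger_force: 0.0
```

Request:
apply_moves --pt "0 0 0 0 0 0 0.5" --pt "0 0 0 0 0 0 0.5" --pt "0 0 0 0 0 0 0.5" --pt "0 0 0 0 0 0 0.5" --pt "0 0 0 0 0 0 0.5"

```text
t: 4.37
tool_pos: [605.4, 214.0, 5.8]
ee_rot: [[-0.127, 0.992, 0.001], [0.992, 0.127, 0.001], [0.001, 0.001, -1.0]]
force: [1.3, -1.3, -0.8]
opening: 61.6
finger_force: 0.0
```

Request:
apply_moves --pt "0 0 -0.02 0 0 0 1" --pt "0 0 -0.04 0 0 0 1" --pt "0 0 -0.04 0 0 0 1" --pt "0 0 -0.04 0 0 0 1" --pt "0 0 -0.04 0 0 0 1"

```text
t: 4.78
tool_pos: [604.9, 213.7, 151.1]
ee_rot: [[-0.126, 0.992, 0.001], [0.992, 0.126, 0.0], [0.0, 0.001, -1.0]]
force: [1.3, 0.1, 0.9]
opening: 28.4
finger_force: 0.0
```

Fingers were too slow; I lifted before they closed. Reopen and repeat.

Request:
apply_moves --pt "0 0 0 0 0 0 -1" --pt "0 0 0 0 0 0 -1" --pt "0 0 0 0 0 0 -1" --pt "0 0 0 0 0 0 -1" --pt "0 0 0 0 0 0 -1"

```text
t: 5.2
tool_pos: [604.0, 213.6, 147.3]
ee_rot: [[-0.126, 0.992, -0.003], [0.992, 0.126, -0.001], [-0.001, -0.003, -1.0]]
force: [0.2, 0.4, 0.5]
opening: 53.7
finger_force: 0.0
```

Request:
apply_moves --pt "0 0 0 0 0 0 -1" --pt "0 0 0 0 0 0 -1" --pt "0 0 0 0 0 0 -1" --pt "0 0 0 0 0 0 -1" --pt "0 0 0 0 0 0 -1"

```text
t: 5.62
tool_pos: [605.0, 213.8, 148.9]
ee_rot: [[-0.126, 0.992, -0.0], [0.992, 0.126, -0.0], [-0.0, -0.0, -1.0]]
force: [0.2, -0.1, 0.6]
opening: 83.5
finger_force: 0.0
```

```bash
python3 - <<'E'
from h import *
d=get_image('side')
print([(m['xy'],m['conf']) for m in masks_of('cassette1','side')])
cv2.imwrite('pics/s1.png',cv2.resize(d['pixels'][140:320,150:350],None,fx=4,fy=3.3))
print(proj(d,[[603,234,10],[597,78,10],[454,86,10]]))
togo(605,214,5,6.7);print(bot.read_state()['opening'])
E
```

```text
[([291.7, 225.7], 0.95), ([249.4, 216.7], 0.67)]
[[229.83292534 238.73148012]
 [251.23839653 211.57823036]
 [290.67144513 221.65004262]]
t 5.72 pos [605.  213.8 149. ] tool shift mm [  0.2  -0.  144. ] units [ 2.0e-04 -1.0e-04  1.8e-01]
tool y now 7.25 turn units 0.0048 j7 -0.15
85.73278575266531
```

View pics/s1.png

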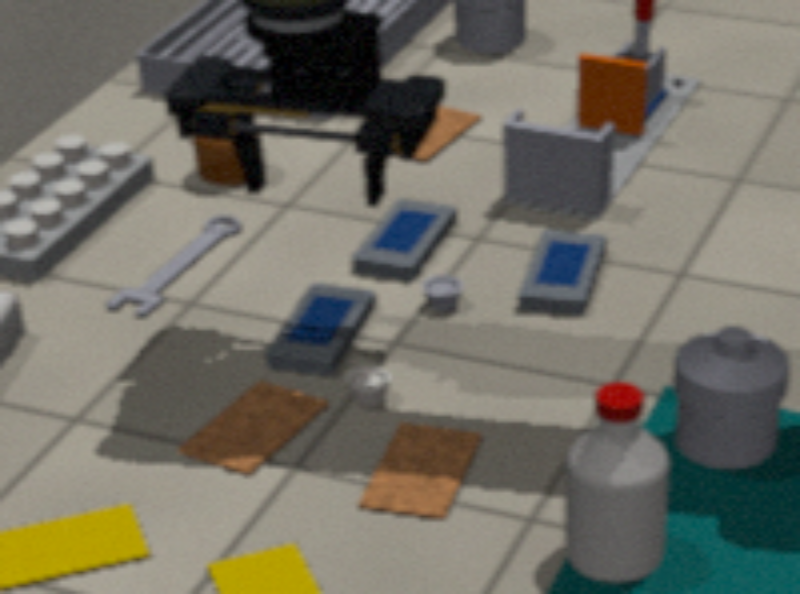

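The side view shows the cassette still lying undisturbed under the open gripper, with all three cassettes, the sheets and the vessel in place. Grasp again.

Request:
apply_moves --pt "0 0 0.045 0 0 0 -1" --pt "0 0 0.045 0 0 0 -1" --pt "0 0 0.04 0 0 0 -1" --pt "0 0 0.03 0 0 0 -1" --pt "0 0 0.02 0 0 0 -1"

```text
t: 6.13
tool_pos: [603.0, 213.2, 1.7]
ee_rot: [[-0.126, 0.992, -0.004], [0.992, 0.126, -0.002], [-0.001, -0.004, -1.0]]
force: [-0.6, 0.6, 0.8]
opening: 86.6
finger_force: 0.0
```

Request:
apply_moves --pt "0 0 0 0 0 0 1" --pt "0 0 0 0 0 0 1" --pt "0 0 0 0 0 0 1" --pt "0 0 0 0 0 0 1" --pt "0 0 0 0 0 0 1"

```text
t: 6.55
tool_pos: [605.4, 214.0, 5.8]
ee_rot: [[-0.126, 0.992, 0.001], [0.992, 0.126, 0.001], [0.0, 0.001, -1.0]]
force: [-0.1, -0.0, -0.3]
opening: 61.7
finger_force: 0.0
```

Request:
apply_moves --pt "0 0 0 0 0 0 1" --pt "0 0 0 0 0 0 1" --pt "0 0 0 0 0 0 1" --pt "0 0 0 0 0 0 1"

```text
t: 6.88
tool_pos: [604.5, 213.7, 5.5]
ee_rot: [[-0.126, 0.992, -0.001], [0.992, 0.126, -0.0], [0.0, -0.001, -1.0]]
force: [-4.1, -1.1, 5.5]
opening: 53.7
finger_force: 35.0
```

Request:
apply_moves --pt "0 0 -0.02 0 0 0 1" --pt "0 0 -0.04 0 0 0 1" --pt "0 0 -0.04 0 0 0 1" --pt "0 0 -0.045 0 0 0 1" --pt "0 0 -0.045 0 0 0 1"

```text
t: 7.3
tool_pos: [604.5, 213.6, 157.3]
ee_rot: [[-0.126, 0.992, -0.001], [0.992, 0.126, -0.001], [-0.001, -0.001, -1.0]]
force: [1.2, -0.1, -1.8]
opening: 53.9
finger_force: 35.0
```

```bash
python3 - <<'E'
from h import *
s=bot.read_state();print(s['opening'],s['finger_force'],s['force'])
togo(501.6,-112,157,-0.9)
E
```

```text
53.88637894210885 34.99813735485077 [ 1.1786471  -0.05168387 -1.80175329]
t 7.3 pos [604.5 213.6 157.3] tool shift mm [-310.  -143.2    0.6] units [-0.3875 -0.1789  0.0008]
tool y now 7.24 turn units 0.0711 j7 -0.16
```

Request:
apply_moves --pt "-0.025 -0.012 0 0 0 0 1" --pt "-0.0388 -0.0179 0 0 0 0 1" --pt "-0.0388 -0.0179 0 0 0 0 1" --pt "-0.0388 -0.0179 0 0 0 0 1" --pt "-0.0388 -0.0179 0 0 0 0 1"

```text
t: 7.72
tool_pos: [556.2, 61.0, 156.3]
ee_rot: [[-0.127, 0.992, 0.0], [0.992, 0.127, -0.0], [-0.0, 0.0, -1.0]]
force: [0.7, -0.4, -2.4]
opening: 53.8
finger_force: 35.0
```

Request:
apply_moves --pt "-0.0388 -0.0179 0 0 0 0 1" --pt "-0.0388 -0.0179 0 0 0 0 1" --pt "-0.0388 -0.0179 0 0 0 0 1" --pt "-0.0388 -0.0179 0 0 0 0 1" --pt "-0.0388 -0.0179 0 0 0 0 1"

```text
t: 8.13
tool_pos: [504.7, -102.1, 156.5]
ee_rot: [[-0.126, 0.992, 0.001], [0.992, 0.126, 0.0], [0.0, 0.001, -1.0]]
force: [0.6, 0.8, -3.5]
opening: 53.5
finger_force: 35.0
```

Request:
apply_moves --pt "-0.0138 -0.0059 0 0 0 0 1" --pt "0 0 0 0 0 0.035 1" --pt "0 0 0 0 0 0.036 1" --pt "0 0 0 0 0 0 1"

```text
t: 8.47
tool_pos: [502.1, -112.4, 156.6]
ee_rot: [[0.018, 1.0, 0.0], [1.0, -0.018, 0.0], [0.0, 0.0, -1.0]]
force: [-0.7, -1.0, -3.2]
opening: 53.7
finger_force: 35.0
```

```bash
python3 - <<'E'
from h import *
d=get_image('side');t=get_image('top')
togo(501.6,-113,11,-0.9)
cv2.imwrite('pics/p1.png',np.hstack([cv2.resize(d['pixels'][120:240,230:350],None,fx=3,fy=3),cv2.resize(t['pixels'][120:240,310:440],None,fx=3,fy=3)]))
find(t,'c',z0=150,lo=300,hi=2500)
E
```

```text
t 8.57 pos [ 502.2 -111.8  156.6] tool shift mm [ -1.2  -0.5 145.6] units [-0.0014 -0.0007  0.182 ]
tool y now -0.74 turn units 0.0014 j7 0.2
c [296.3 206.8] 629 [439.62  99.02 -79.13   0.75]
```

View pics/p1.png

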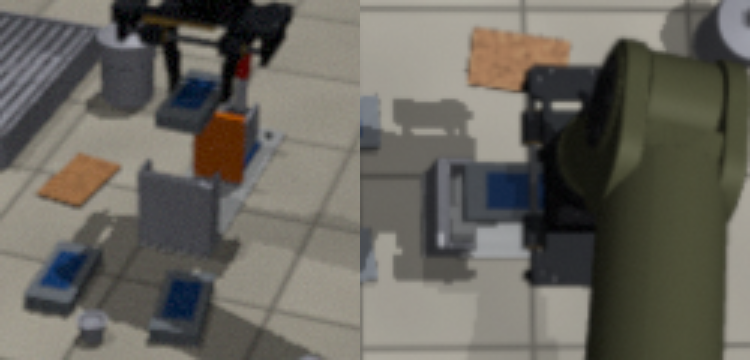

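The held cassette hangs over the nest, clear of the stop and plate. Its front edge is near top-view pixel (344.7,183) and the gripper body's left edge is near column 365. Checking both against the geometry.

```bash
python3 - <<'E'
from h import *
d=get_image('top')
g=d['pixels'][183:188,335:372].astype(int).mean(0).round(); print(list(zip(range(335,372),g.sum(1).astype(int))))
for u in(343.7,344.7,345.7):print(world(d,[(u,185)],172))
for u in(365,):print(world(d,[(u,170)],260))
E
```

```text
[(335, np.int64(190)), (336, np.int64(319)), (337, np.int64(333)), (338, np.int64(327)), (339, np.int64(303)), (340, np.int64(259)), (341, np.int64(270)), (342, np.int64(313)), (343, np.int64(288)), (344, np.int64(166)), (345, np.int64(205)), (346, np.int64(228)), (347, np.int64(231)), (348, np.int64(230)), (349, np.int64(230)), (350, np.int64(232)), (351, np.int64(219)), (352, np.int64(173)), (353, np.int64(136)), (354, np.int64(131)), (355, np.int64(132)), (356, np.int64(132)), (357, np.int64(132)), (358, np.int64(131)), (359, np.int64(132)), (360, np.int64(123)), (361, np.int64(106)), (362, np.int64(103)), (363, np.int64(100)), (364, np.int64(101)), (365, np.int64(97)), (366, np.int64(99)), (367, np.int64(117)), (368, np.int64(120)), (369, np.int64(113)), (370, np.int64(86)), (371, np.int64(33))]
[[498.43852111 -34.25804507]]
[[498.43113466 -37.01839942]]
[[498.4238127  -39.77962826]]
[[524.67514759 -75.29406068]]
```

Request:
apply_moves --pt "-0.002 -0.0007 0.03 0 0 0.0014 1" --pt "0 0 0.045 0 0 0 1" --pt "0 0 0.045 0 0 0 1" --pt "0 0 0.03 0 0 0 1" --pt "0 0 0.02 0 0 0 1"

```text
t: 9.03
tool_pos: [499.6, -113.0, 17.8]
ee_rot: [[0.016, 1.0, -0.004], [1.0, -0.016, -0.0], [-0.0, -0.004, -1.0]]
force: [0.2, 0.7, -2.6]
opening: 53.8
finger_force: 35.0
```

Request:
apply_moves --pt "0 0 0.009 0 0 0 1" --pt "0 0 0.003 0 0 0 1" --pt "0 0 0.0005 0 0 0 1" --pt "0 0 0 0 0 0 1"

```text
t: 9.37
tool_pos: [502.7, -113.8, 12.1]
ee_rot: [[0.018, 1.0, 0.002], [1.0, -0.018, -0.0], [-0.0, 0.002, -1.0]]
force: [0.2, -0.2, -2.6]
opening: 53.4
finger_force: 35.0
```

Request:
apply_moves --pt "0 0 0 0 0 0 -1" --pt "0 0 0 0 0 0 -1" --pt "0 0 0 0 0 0 -1" --pt "0 0 0 0 0 0 -1" --pt "0 0 0 0 0 0 -1"

```text
t: 9.78
tool_pos: [502.0, -113.8, 11.5]
ee_rot: [[0.018, 1.0, 0.001], [1.0, -0.018, 0.0], [0.0, 0.001, -1.0]]
force: [-0.8, 0.2, 0.1]
opening: 79.2
finger_force: 0.0
```

Request:
apply_moves --pt "0 0 -0.01 0 0 0 -1" --pt "0 0 -0.03 0 0 0 -1" --pt "0 0 -0.045 0 0 0 -1" --pt "0 0 -0.05 0 0 0 -1" --pt "0 0 -0.05 0 0 0 -1"

```text
t: 10.2
tool_pos: [500.8, -114.1, 160.9]
ee_rot: [[0.019, 1.0, -0.001], [1.0, -0.019, -0.0], [-0.0, -0.001, -1.0]]
force: [0.2, 0.8, 0.4]
opening: 87.0
finger_force: 0.0
```

```bash
python3 - <<'E'
from h import *
d=get_image('top');find(d,'s');find(d,'c')
togo(664,-146,150,-8)
E
```

```text
s [205.1 163.1] 635 [593.21 367.1   81.92   0.93]
s [202.  206.4] 649 [457.34 376.28 -82.71   0.93]
c [298.2 161. ] 620 [597.1   78.33 -87.76   0.92]
c [296.4 206.8] 632 [454.25  85.85 -80.82   0.94]
t 10.25 pos [ 506.  -115.1  169.3] tool shift mm [-27.9 158.3  21.3] units [-0.0348  0.1979  0.0267]
tool y now -1.11 turn units 0.0601 j7 0.19
```

Request:
apply_moves --pt "-0.0078 0.0395 0 0 0 0 -1" --pt "-0.0078 0.0395 0 0 0 0 -1" --pt "-0.0078 0.0395 0 0 0 0 -1" --pt "-0.0078 0.0395 0 0 0 0.03 -1" --pt "-0.0078 0.0395 0 0 0 0.03 -1"

```text
t: 10.67
tool_pos: [660.2, -149.1, 159.3]
ee_rot: [[0.139, 0.99, 0.001], [0.99, -0.139, 0.001], [0.001, 0.001, -1.0]]
force: [-0.0, 1.2, 0.4]
opening: 87.2
finger_force: 0.0
```

Request:
apply_moves --pt "0 0 0.03 0 0 0 -1" --pt "0 0 0.03 0 0 0 -1" --pt "0 0 0 0 0 0 -1" --pt "0 0 0 0 0 0 -1"

```text
t: 11.0
tool_pos: [657.3, -149.4, 109.8]
ee_rot: [[0.138, 0.99, -0.003], [0.99, -0.138, 0.0], [-0.0, -0.003, -1.0]]
force: [0.1, 0.4, 0.9]
opening: 87.1
finger_force: 0.0
```

```bash
python3 - <<'E'
from h import *
togo(661.5,-146.5,3,-8.2)
E
```

```text
t 11.0 pos [ 657.3 -149.4  109.8] tool shift mm [  3.5   4.1 106.8] units [0.0043 0.0051 0.1335]
tool y now -7.92 turn units 0.0024 j7 0.25
```

Request:
apply_moves --pt "0.003 0.003 0.04 0 0 0.0024 -1" --pt "0 0 0.04 0 0 0 -1" --pt "0 0 0.03 0 0 0 -1" --pt "0 0 0.014 0 0 0 -1" --pt "0 0 0.005 0 0 0 -1"

```text
t: 11.42
tool_pos: [660.7, -147.2, 7.4]
ee_rot: [[0.142, 0.99, -0.001], [0.99, -0.142, 0.001], [0.0, -0.001, -1.0]]
force: [-0.1, -0.4, -0.4]
opening: 87.1
finger_force: 0.0
```

Request:
apply_moves --pt "0 0 0 0 0 0 -1" --pt "0 0 0 0 0 0 -1" --pt "0 0 0 0 0 0 -1"

```text
t: 11.67
tool_pos: [662.9, -148.1, 10.3]
ee_rot: [[0.143, 0.99, 0.004], [0.99, -0.143, -0.0], [0.0, 0.004, -1.0]]
force: [-0.1, -0.1, 0.4]
opening: 87.0
finger_force: 0.0
```

```bash
python3 - <<'E'
from h import *
togo(661.5,-146.5,3,-8.2)
E
```

```text
t 11.67 pos [ 662.9 -148.1   10.3] tool shift mm [ 1.4 -1.6  7.3] units [ 0.0018 -0.002   0.0091]
tool y now -8.2 turn units 0.0 j7 0.29
```

Request:
apply_moves --pt "0.001 0 0.005 0 0 0 -1" --pt "0 0 0.003 0 0 0 -1" --pt "0 0 0 0 0 0 -1" --pt "0 0 0 0 0 0 -1" --pt "0 0 0 0 0 0 -1"

```text
t: 12.08
tool_pos: [661.3, -146.8, 1.4]
ee_rot: [[0.142, 0.99, 0.0], [0.99, -0.142, 0.0], [0.0, 0.0, -1.0]]
force: [0.2, 0.7, 0.1]
opening: 87.3
finger_force: 0.0
```

```bash
python3 - <<'E'
from h import *
togo(661.5,-146.5,3,-8.2)
E
```

```text
t 12.08 pos [ 661.3 -146.8    1.4] tool shift mm [ 0.4  0.1 -1.6] units [ 0.0004  0.0002 -0.002 ]
tool y now -8.19 turn units 0.0001 j7 0.29
```

Request:
apply_moves --pt "0 0 -0.001 0 0 0 1" --pt "0 0 0 0 0 0 1" --pt "0 0 0 0 0 0 1" --pt "0 0 0 0 0 0 1" --pt "0 0 0 0 0 0 1" --grip_force 25

```text
t: 12.5
tool_pos: [661.3, -146.8, 2.2]
ee_rot: [[0.142, 0.99, -0.0], [0.99, -0.142, 0.0], [0.0, -0.0, -1.0]]
force: [0.3, -0.3, 1.3]
opening: 61.6
finger_force: 18.8
```

Request:
apply_moves --pt "0 0 0 0 0 0 1" --pt "0 0 0 0 0 0 1" --pt "0 0 -0.01 0 0 0 1" --pt "0 0 -0.03 0 0 0 1" --pt "0 0 -0.04 0 0 0 1"

```text
t: 12.92
tool_pos: [659.1, -146.2, 64.4]
ee_rot: [[0.143, 0.99, -0.006], [0.99, -0.143, 0.001], [-0.0, -0.006, -1.0]]
force: [1.7, 0.3, -0.5]
opening: 61.3
finger_force: 25.0
```

Request:
apply_moves --pt "0 0 -0.04 0 0 0 1" --pt "0 0 -0.04 0 0 0 1" --pt "0 0 -0.03 0 0 0 1" --pt "0 0 0 0 0 0 1"

```text
t: 13.25
tool_pos: [664.7, -148.2, 161.5]
ee_rot: [[0.143, 0.99, 0.011], [0.99, -0.143, -0.001], [0.0, 0.011, -1.0]]
force: [0.7, -0.1, -0.1]
opening: 61.4
finger_force: 25.0
```

```bash
python3 - <<'E'
from h import *
s=bot.read_state();print(s['opening'],s['finger_force'])
d=get_image('top')
find(d,'c',z0=4,near=[354,187],lo=200,hi=2500)
cv2.imwrite('pics/n1.png',cv2.resize(d['pixels'][125:220,325:455],None,fx=6,fy=6,interpolation=cv2.INTER_CUBIC))
togo(501.7,-111.5,150,-0.9)
E
```

```text
61.390460331223956 24.989869594573975
t 13.3 pos [ 663.4 -147.7  158.5] tool shift mm [  12.8 -165.3    7.3] units [ 0.016  -0.2066  0.0091]
tool y now -8.2 turn units -0.0637 j7 0.23
```

View pics/n1.png

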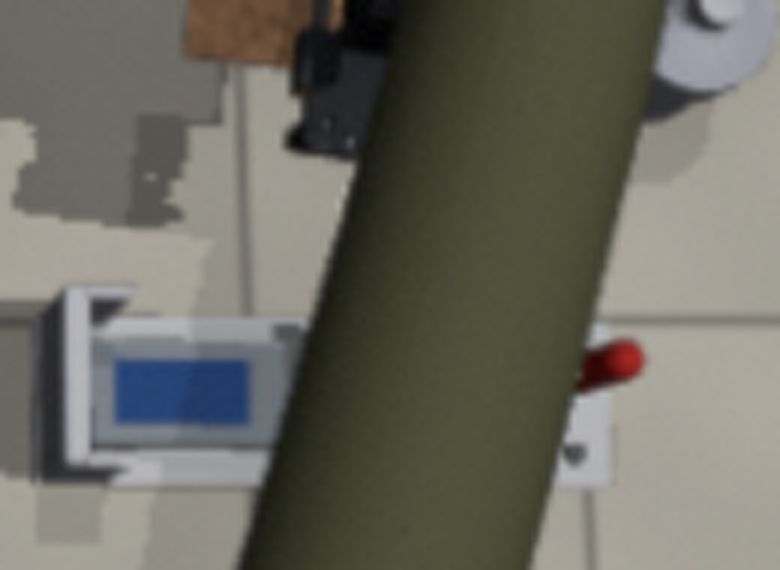

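The first cassette lies flat and straight in the nest; its blue panel spans crop (115..248, 359..424), between the wings. The sheet is in the gripper. Carry it over.

Request:
apply_moves --pt "0.002 -0.025 0 0 0 0 1" --pt "0.0035 -0.0454 0 0 0 0 1" --pt "0.0035 -0.0454 0 0 0 0 1" --pt "0.0035 -0.0454 0 0 0 0 1" --pt "0.0035 -0.0454 0 0 0 0 1"

```text
t: 13.72
tool_pos: [496.9, -110.1, 152.5]
ee_rot: [[0.142, 0.99, -0.003], [0.99, -0.142, -0.0], [-0.001, -0.003, -1.0]]
force: [-1.4, 0.5, 0.1]
opening: 61.3
finger_force: 25.0
```

Request:
apply_moves --pt "0 0 0 0 0 -0.032 1" --pt "0 0 0 0 0 -0.032 1" --pt "0 0 0 0 0 0 1" --pt "0 0 0 0 0 0 1" --pt "0 0 0 0 0 0 1"

```text
t: 14.13
tool_pos: [499.5, -110.7, 153.7]
ee_rot: [[0.017, 1.0, -0.001], [1.0, -0.017, -0.0], [-0.0, -0.001, -1.0]]
force: [-0.3, -0.4, -1.0]
opening: 61.4
finger_force: 25.0
```

```bash
python3 - <<'E'
from h import *
d=get_image('top')
print('cassette centre-line',world(d,[(355,125+391.5/6)],24),'panel',world(d,[(325+115/6,190)],24),world(d,[(325+248/6,190)],24))
g=d['pixels'][183:188,335:365].astype(int).mean(0).round(); print([(335+i,v.astype(int).tolist()) for i,v in enumerate(g)][::1])
togo(501.7,-111.5,28,-0.9)
for u in(343,344,345):print(world(d,[(u,185)],160))
E
```

```text
cassette centre-line [[503.05896511 -93.94880083]] panel [[503.93489256 -60.52971128]] [[ 503.72725189 -129.08951481]]
[(335, [66, 62, 61]), (336, [110, 104, 103]), (337, [116, 109, 108]), (338, [113, 106, 106]), (339, [104, 97, 96]), (340, [76, 72, 69]), (341, [71, 67, 64]), (342, [71, 67, 63]), (343, [68, 65, 63]), (344, [58, 64, 76]), (345, [59, 80, 108]), (346, [56, 78, 105]), (347, [55, 75, 102]), (348, [54, 75, 102]), (349, [57, 78, 105]), (350, [56, 78, 105]), (351, [57, 77, 104]), (352, [57, 77, 105]), (353, [55, 75, 101]), (354, [54, 74, 99]), (355, [55, 75, 102]), (356, [56, 77, 103]), (357, [56, 77, 103]), (358, [54, 74, 100]), (359, [51, 68, 93]), (360, [45, 62, 84]), (361, [44, 61, 83]), (362, [44, 60, 82]), (363, [44, 61, 82]), (364, [46, 63, 85])]
t 14.18 pos [ 499.6 -110.8  153.7] tool shift mm [ -0.6   2.3 125.7] units [-0.0008  0.0028  0.1572]
tool y now -0.94 turn units -0.0003 j7 0.2
[[500.14042155 -34.35027806]]
[[500.13291915 -37.13633601]]
[[500.12548181 -39.92326893]]
```

Request:
apply_moves --pt "0 0.002 0.04 0 0 0 1" --pt "0 0 0.045 0 0 0 1" --pt "0 0 0.035 0 0 0 1" --pt "0 0 0.02 0 0 0 1" --pt "0 0 0.01 0 0 0 1"

```text
t: 14.6
tool_pos: [499.1, -110.7, 31.2]
ee_rot: [[0.016, 1.0, -0.005], [1.0, -0.016, -0.001], [-0.001, -0.005, -1.0]]
force: [-0.9, -0.5, 0.0]
opening: 61.6
finger_force: 25.0
```

Request:
apply_moves --pt "0 0 0.004 0 0 0 1" --pt "0 0 0.002 0 0 0 1" --pt "0 0 0 0 0 0 1" --pt "0 0 0 0 0 0 1" --pt "0 0 0 0 0 0 1"

```text
t: 15.02
tool_pos: [502.2, -110.7, 30.5]
ee_rot: [[0.015, 1.0, 0.002], [1.0, -0.015, 0.0], [0.0, 0.002, -1.0]]
force: [0.4, 0.3, -0.5]
opening: 61.4
finger_force: 25.0
```

```bash
python3 - <<'E'
from h import *
togo(501.7,-111.5,27,-0.9);print(bot.read_state()['force'])
E
```

```text
t 15.02 pos [ 502.2 -110.7   30.5] tool shift mm [-0.8 -0.5  3.5] units [-0.001  -0.0006  0.0044]
tool y now -0.86 turn units 0.0004 j7 0.31
[ 0.40505559  0.34838113 -0.51398276]
```

Lower 3 mm, release, lift.

Request:
apply_moves --pt "0 0 0.0025 0 0 0 1" --pt "0 0 0.001 0 0 0 1" --pt "0 0 0 0 0 0 1" --pt "0 0 0 0 0 0 0.5" --pt "0 0 0 0 0 0 -1"

```text
t: 15.43
tool_pos: [501.2, -110.6, 26.6]
ee_rot: [[0.015, 1.0, 0.0], [1.0, -0.015, 0.0], [0.0, 0.0, -1.0]]
force: [-0.5, 0.1, -0.3]
opening: 63.6
finger_force: 0.0
```

Request:
apply_moves --pt "0 0 0 0 0 0 -1" --pt "0 0 0 0 0 0 -1" --pt "0 0 0 0 0 0 -1" --pt "0 0 0 0 0 0 -1" --pt "0 0 -0.005 0 0 0 -1"

```text
t: 15.85
tool_pos: [500.6, -110.6, 30.1]
ee_rot: [[0.015, 1.0, -0.001], [1.0, -0.015, -0.0], [-0.0, -0.001, -1.0]]
force: [-0.7, -0.1, 0.6]
opening: 85.8
finger_force: 0.0
```

Request:
apply_moves --pt "0 0 -0.025 0 0 0 -1" --pt "0 0 -0.045 0 0 0 -1" --pt "0 0 -0.045 0 0 0 -1" --pt "0 0 -0.04 0 0 0 -1" --pt "0 0 0 0 0 0 -1"

```text
t: 16.27
tool_pos: [505.4, -111.7, 161.4]
ee_rot: [[0.015, 1.0, 0.012], [1.0, -0.015, 0.0], [0.001, 0.012, -1.0]]
force: [0.5, 0.1, 1.8]
opening: 87.0
finger_force: 0.0
```

```bash
python3 - <<'E'
from h import *
d=get_image('top');find(d,'c');find(d,'s');find(d,'s',z0=24,near=[354,187],lo=150)
togo(597,58,150,2.5)
E
```

```text
c [298.3 161. ] 620 [596.75  78.25 -87.27   0.92]
c [296.4 206.9] 630 [453.99  85.54 -80.84   0.94]
s [205.1 163.1] 637 [593.12 367.64  82.06   0.94]
s [202.  206.4] 651 [457.34 375.77 -82.63   0.93]
t 16.32 pos [ 503.9 -111.1  158.5] tool shift mm [170.5  90.5   9.3] units [0.2131 0.1131 0.0116]
tool y now -0.86 turn units -0.0293 j7 0.2
```

Request:
apply_moves --pt "0.02 0.01 0 0 0 0 -1" --pt "0.0426 0.0232 0 0 0 0 -1" --pt "0.0426 0.0232 0 0 0 0 -1" --pt "0.0426 0.0232 0 0 0 0 -1" --pt "0.0426 0.0232 0 0 0 0 -1"

```text
t: 16.73
tool_pos: [585.5, 42.0, 153.3]
ee_rot: [[0.015, 1.0, -0.002], [1.0, -0.015, 0.0], [0.0, -0.002, -1.0]]
force: [0.1, -0.1, 0.3]
opening: 87.1
finger_force: 0.0
```

Request:
apply_moves --pt "0.0228 0.0132 0 0 0 0 -1" --pt "0 0 0.02 0 0 -0.0293 -1" --pt "0 0 0.03 0 0 0 -1" --pt "0 0 0 0 0 0 -1" --pt "0 0 0 0 0 0 -1"

```text
t: 17.15
tool_pos: [594.6, 58.0, 112.4]
ee_rot: [[-0.043, 0.999, -0.005], [0.999, 0.043, -0.001], [-0.001, -0.005, -1.0]]
force: [-0.1, 0.5, -0.3]
opening: 87.2
finger_force: 0.0
```

```bash
python3 - <<'E'
from h import *
togo(597.9,58.2,5,2.6)
E
```

```text
t 17.15 pos [594.6  58.  112.4] tool shift mm [1.000e-01 3.800e+00 1.074e+02] units [0.0002 0.0048 0.1343]
tool y now 2.46 turn units -0.0012 j7 0.04
```

Request:
apply_moves --pt "0 0.002 0.04 0 0 0 -1" --pt "0 0 0.04 0 0 0 -1" --pt "0 0 0.03 0 0 0 -1" --pt "0 0 0.016 0 0 0 -1" --pt "0 0 0.007 0 0 0 -1"

```text
t: 17.57
tool_pos: [597.1, 58.1, 6.9]
ee_rot: [[-0.043, 0.999, -0.002], [0.999, 0.043, -0.001], [-0.0, -0.002, -1.0]]
force: [-0.4, 0.2, 0.4]
opening: 86.9
finger_force: 0.0
```

Request:
apply_moves --pt "0 0 0.001 0 0 0 -1" --pt "0 0 0 0 0 0 -1" --pt "0 0 0 0 0 0 -1" --pt "0 0 0 0 0 0 -1" --pt "0 0 0 0 0 0 -1"

```text
t: 17.98
tool_pos: [599.1, 58.8, 8.7]
ee_rot: [[-0.044, 0.999, 0.002], [0.999, 0.044, 0.001], [0.001, 0.002, -1.0]]
force: [0.1, 0.9, 0.2]
opening: 86.7
finger_force: 0.0
```

Request:
apply_moves --pt "0 0 0 0 0 0 1" --pt "0 0 0 0 0 0 1" --pt "0 0 0 0 0 0 1" --pt "0 0 0 0 0 0 1" --pt "0 0 0 0 0 0 1" --grip_force 35

```text
t: 18.4
tool_pos: [598.1, 58.6, 7.3]
ee_rot: [[-0.044, 0.999, -0.0], [0.999, 0.044, 0.0], [0.0, -0.0, -1.0]]
force: [1.1, 0.7, 0.3]
opening: 61.5
finger_force: 0.0
```

Request:
apply_moves --pt "0 0 0 0 0 0 1" --pt "0 0 0 0 0 0 1" --pt "0 0 0 0 0 0 1" --pt "0 0 0 0 0 0 1" --pt "0 0 0 0 0 0 1"

```text
t: 18.82
tool_pos: [597.7, 58.5, 7.3]
ee_rot: [[-0.044, 0.999, -0.001], [0.999, 0.044, -0.0], [0.0, -0.001, -1.0]]
force: [-2.2, -0.3, 1.0]
opening: 53.8
finger_force: 35.0
```

Request:
apply_moves --pt "0 0 -0.02 0 0 0 1" --pt "0 0 -0.045 0 0 0 1" --pt "0 0 -0.045 0 0 0 1" --pt "0 0 -0.045 0 0 0 1" --pt "0 0 -0.0325 0 0 0 1"

```text
t: 19.23
tool_pos: [599.2, 58.4, 160.3]
ee_rot: [[-0.043, 0.999, 0.003], [0.999, 0.043, 0.001], [0.0, 0.004, -1.0]]
force: [2.0, 0.6, -1.9]
opening: 53.7
finger_force: 35.0
```

Request:
apply_moves --pt "0 0 0 0 0 0.0304 1" --pt "-0.02 -0.01 0 0 0 0 1" --pt "-0.0426 -0.0232 0 0 0 0 1" --pt "-0.0426 -0.0232 0 0 0 0 1" --pt "-0.0426 -0.0232 0 0 0 0 1"

```text
t: 19.65
tool_pos: [530.8, -60.0, 156.3]
ee_rot: [[0.016, 1.0, -0.001], [1.0, -0.016, -0.001], [-0.001, -0.001, -1.0]]
force: [0.8, -0.4, -1.5]
opening: 53.6
finger_force: 35.0
```

Request:
apply_moves --pt "-0.0426 -0.0232 0 0 0 0 1" --pt "-0.0228 -0.0142 0 0 0 0 1" --pt "0 0 0 0 0 0 1" --pt "0 0 0 0 0 0 1" --pt "0 0 0 0 0 0 1"

```text
t: 20.07
tool_pos: [501.5, -109.7, 156.9]
ee_rot: [[0.017, 1.0, -0.0], [1.0, -0.017, 0.001], [0.001, -0.0, -1.0]]
force: [0.0, 1.0, -2.5]
opening: 53.5
finger_force: 35.0
```

```bash
cat >> h.py <<'E'
def edge(d,z,rows=(183,188),c0=338,c1=352):
    g=d['pixels'][rows[0]:rows[1]].astype(int).mean(0).round().astype(int)
    print([(c,g[c].tolist()) for c in range(c0,c1)]); 
    for u in(342,343.5,345):print(u,world(d,[(u,np.mean(rows))],z).round(1))
E
python3 - <<'E'
from h import *
d=get_image('top');edge(d,168)
s=bot.read_state();print(s['opening'],s['finger_force'])
togo(501.7,-111.8,38.5,-0.9)
E
```

```text
[(338, [113, 106, 106]), (339, [100, 97, 100]), (340, [57, 71, 91]), (341, [49, 67, 91]), (342, [49, 65, 86]), (343, [47, 50, 55]), (344, [67, 63, 60]), (345, [80, 75, 71]), (346, [81, 77, 73]), (347, [80, 75, 72]), (348, [81, 76, 72]), (349, [81, 76, 72]), (350, [79, 71, 66]), (351, [73, 54, 42])]
342 [[497.6 -30.2]]
343.5 [[497.6 -34.4]]
345 [[497.6 -38.5]]
53.823026694311054 34.975335001945496
t 20.12 pos [ 501.8 -109.2  156.9] tool shift mm [-2.700e+00 -1.000e-01  1.184e+02] units [-3.40e-03 -1.00e-04  1.48e-01]
tool y now -0.88 turn units 0.0001 j7 0.2
```

Request:
apply_moves --pt "-0.0034 0 0.035 0 0 0 1" --pt "0 0 0.045 0 0 0 1" --pt "0 0 0.035 0 0 0 1" --pt "0 0 0.018 0 0 0 1" --pt "0 0 0.009 0 0 0 1"

```text
t: 20.53
tool_pos: [499.9, -111.4, 40.7]
ee_rot: [[0.014, 1.0, -0.005], [1.0, -0.014, -0.0], [-0.0, -0.005, -1.0]]
force: [-0.4, -0.9, -2.1]
opening: 53.7
finger_force: 35.0
```

Request:
apply_moves --pt "0 0 0.003 0 0 0 1" --pt "0 0 0.001 0 0 0 1" --pt "0 0 0 0 0 0 1" --pt "0 0 0 0 0 0 1" --pt "0 0 0 0 0 0 1"

```text
t: 20.95
tool_pos: [502.5, -113.1, 41.7]
ee_rot: [[0.017, 1.0, 0.002], [1.0, -0.017, 0.0], [0.0, 0.002, -1.0]]
force: [-0.4, -0.2, -2.7]
opening: 53.5
finger_force: 35.0
```

```bash
python3 - <<'E'
from h import *
togo(501.7,-111.8,38,-0.9);print(bot.read_state()['force'])
E
```

```text
t 20.95 pos [ 502.5 -113.1   41.7] tool shift mm [ 1.3 -0.9  3.7] units [ 0.0016 -0.0011  0.0046]
tool y now -0.97 turn units -0.0006 j7 0.31
[-0.35380219 -0.18633196 -2.7002184 ]
```

Request:
apply_moves --pt "0.0008 0 0.0025 0 0 0 1" --pt "0 0 0.001 0 0 0 1" --pt "0 0 0 0 0 0 1" --pt "0 0 0 0 0 0 0.5" --pt "0 0 0 0 0 0 -1"

```text
t: 21.37
tool_pos: [501.7, -112.4, 37.9]
ee_rot: [[0.017, 1.0, 0.0], [1.0, -0.017, 0.0], [0.0, 0.0, -1.0]]
force: [-0.9, 0.6, -0.8]
opening: 55.9
finger_force: 0.0
```

Request:
apply_moves --pt "0 0 0 0 0 0 -1" --pt "0 0 0 0 0 0 -1" --pt "0 0 0 0 0 0 -1" --pt "0 0 0 0 0 0 -1" --pt "0 0 0 0 0 0 -1"

```text
t: 21.78
tool_pos: [501.7, -112.5, 37.9]
ee_rot: [[0.017, 1.0, 0.0], [1.0, -0.017, 0.0], [0.0, 0.0, -1.0]]
force: [-0.2, -0.6, 0.3]
opening: 83.9
finger_force: 0.0
```

Request:
apply_moves --pt "0 0 -0.015 0 0 0 -1" --pt "0 0 -0.045 0 0 0 -1" --pt "0 0 -0.045 0 0 0 -1" --pt "0 0 -0.045 0 0 0 -1" --pt "0 0 0 0 0 0 -1"

```text
t: 22.2
tool_pos: [506.1, -113.7, 165.7]
ee_rot: [[0.018, 1.0, 0.013], [1.0, -0.018, 0.0], [0.001, 0.013, -1.0]]
force: [1.7, -0.6, 0.3]
opening: 86.5
finger_force: 0.0
```

```bash
python3 - <<'E'
from h import *
d=get_image('top');find(d,'c');find(d,'s')
togo(459.9,356,150,7.4)
E
```

```text
c [296.4 206.8] 629 [454.49  85.47 -80.67   0.94]
s [205.1 163. ] 636 [593.26 366.9   82.09   0.93]
s [202.  206.4] 648 [457.37 375.99 -82.19   0.93]
t 22.25 pos [ 504.6 -113.1  162.7] tool shift mm [468.3 -53.   12.6] units [ 0.5853 -0.0663  0.0157]
tool y now -1.0 turn units -0.0733 j7 0.2
```

Request:
apply_moves --pt "0.03 -0.003 0 0 0 0 -1" --pt "0.046 -0.005 0 0 0 0 -1" --pt "0.046 -0.005 0 0 0 0 -1" --pt "0.046 -0.005 0 0 0 0 -1" --pt "0.046 -0.005 0 0 0 0 -1"

```text
t: 22.67
tool_pos: [485.0, 60.4, 157.4]
ee_rot: [[0.018, 1.0, -0.001], [1.0, -0.018, 0.0], [0.0, -0.001, -1.0]]
force: [0.9, 0.3, 0.5]
opening: 87.2
finger_force: 0.0
```

Request:
apply_moves --pt "0.046 -0.005 0 0 0 0 -1" --pt "0.046 -0.005 0 0 0 0 -1" --pt "0.046 -0.005 0 0 0 0 -1" --pt "0.046 -0.005 0 0 0 0 -1" --pt "0.046 -0.005 0 0 0 0 -1"

```text
t: 23.08
tool_pos: [468.3, 244.7, 157.3]
ee_rot: [[0.017, 1.0, -0.001], [1.0, -0.017, -0.001], [-0.001, -0.001, -1.0]]
force: [1.7, -0.3, 1.2]
opening: 87.4
finger_force: 0.0
```

Request:
apply_moves --pt "0.046 -0.005 0 0 0 0 -1" --pt "0.046 -0.005 0 0 0 0 -1" --pt "0.046 -0.005 0 0 0 -0.037 -1" --pt "0.003 0 0.02 0 0 -0.037 -1" --pt "0 0 0.03 0 0 0 -1"

```text
t: 23.5
tool_pos: [458.6, 360.9, 118.8]
ee_rot: [[-0.139, 0.99, 0.002], [0.99, 0.139, 0.003], [0.003, 0.003, -1.0]]
force: [0.3, 0.0, -0.5]
opening: 87.1
finger_force: 0.0
```

Request:
apply_moves --pt "0 0 0.02 0 0 0 -1" --pt "0 0 0 0 0 0 -1" --pt "0 0 0 0 0 0 -1" --pt "0 0 0 0 0 0 -1" --pt "0 0 0 0 0 0 -1"

```text
t: 23.92
tool_pos: [459.9, 356.7, 103.3]
ee_rot: [[-0.13, 0.992, 0.002], [0.992, 0.13, 0.002], [0.001, 0.002, -1.0]]
force: [-0.1, 0.2, 0.0]
opening: 87.3
finger_force: 0.0
```

```bash
python3 - <<'E'
from h import *
togo(460,356.2,2.5,7.6)
E
```

```text
t 23.92 pos [459.9 356.7 103.3] tool shift mm [ -0.7  -0.2 100.8] units [-0.0009 -0.0002  0.126 ]
tool y now 7.47 turn units -0.0012 j7 -0.52
```

Request:
apply_moves --pt "-0.0005 0 0.035 0 0 0 -1" --pt "0 0 0.04 0 0 0 -1" --pt "0 0 0.03 0 0 0 -1" --pt "0 0 0.012 0 0 0 -1" --pt "0 0 0.006 0 0 0 -1"

```text
t: 24.33
tool_pos: [458.7, 355.4, 2.6]
ee_rot: [[-0.13, 0.991, -0.001], [0.991, 0.13, -0.001], [-0.001, -0.001, -1.0]]
force: [0.2, -0.1, 0.9]
opening: 86.9
finger_force: 0.0
```

Request:
apply_moves --pt "0 0 0.002 0 0 0 -1" --pt "0 0 0 0 0 0 -1" --pt "0 0 0 0 0 0 -1" --pt "0 0 0 0 0 0 -1" --pt "0 0 0 0 0 0 -1"

```text
t: 24.75
tool_pos: [459.8, 356.6, 3.0]
ee_rot: [[-0.13, 0.991, 0.002], [0.991, 0.13, 0.002], [0.001, 0.002, -1.0]]
force: [0.3, 1.0, -0.8]
opening: 87.1
finger_force: 0.0
```

```bash
python3 - <<'E'
from h import *
togo(460,356.2,2.5,7.6)
E
```

```text
t 24.75 pos [459.8 356.6   3. ] tool shift mm [-0.4  0.2  0.5] units [-0.0005  0.0002  0.0006]
tool y now 7.49 turn units -0.0009 j7 -0.49
```

Request:
apply_moves --pt "0 0 0 0 0 0 1" --pt "0 0 0 0 0 0 1" --pt "0 0 0 0 0 0 1" --pt "0 0 0 0 0 0 1" --pt "0 0 0 0 0 0 1" --grip_force 25

```text
t: 25.17
tool_pos: [459.1, 356.0, 1.8]
ee_rot: [[-0.13, 0.991, 0.0], [0.991, 0.13, 0.0], [0.0, 0.0, -1.0]]
force: [0.6, 0.4, 1.3]
opening: 61.6
finger_force: 19.9
```

Request:
apply_moves --pt "0 0 0 0 0 0 1" --pt "0 0 0 0 0 0 1" --pt "0 0 0 0 0 0 1" --pt "0 0 -0.02 0 0 0 1" --pt "0 0 -0.04 0 0 0 1"

```text
t: 25.58
tool_pos: [456.1, 353.5, 46.2]
ee_rot: [[-0.131, 0.991, -0.006], [0.991, 0.131, -0.006], [-0.005, -0.007, -1.0]]
force: [0.2, -0.7, -0.8]
opening: 61.3
finger_force: 25.0
```

Request:
apply_moves --pt "0 0 -0.045 0 0 0 1" --pt "0 0 -0.045 0 0 0 1" --pt "0 0 -0.045 0 0 0.037 1" --pt "0 0 0 0 0 0.036 1" --pt "0 0 0 0 0 0 1"

```text
t: 26.0
tool_pos: [460.4, 357.0, 160.7]
ee_rot: [[0.017, 1.0, 0.004], [1.0, -0.017, 0.004], [0.004, 0.004, -1.0]]
force: [-0.2, -0.8, -0.7]
opening: 61.3
finger_force: 25.0
```

```bash
python3 - <<'E'
from h import *
togo(501.7,-111.5,160,-.9); s=bot.read_state(); print(s['opening'],s['finger_force'])
E
```

```text
t 26.0 pos [460.4 357.  160.7] tool shift mm [-467.7   49.3   -1. ] units [-0.5847  0.0616 -0.0013]
tool y now -0.98 turn units -0.0007 j7 -0.67
61.30883514802243 24.983209669589996
```

Request:
apply_moves --pt "-0.03 0.003 0 0 0 0 1" --pt "-0.046 0.005 0 0 0 0 1" --pt "-0.046 0.005 0 0 0 0 1" --pt "-0.046 0.005 0 0 0 0 1" --pt "-0.046 0.005 0 0 0 0 1"

```text
t: 26.42
tool_pos: [473.5, 182.3, 155.9]
ee_rot: [[0.012, 1.0, -0.003], [1.0, -0.012, -0.002], [-0.002, -0.003, -1.0]]
force: [1.1, 0.2, 0.3]
opening: 61.4
finger_force: 25.0
```

Request:
apply_moves --pt "-0.046 0.005 0 0 0 0 1" --pt "-0.046 0.005 0 0 0 0 1" --pt "-0.046 0.005 0 0 0 0 1" --pt "-0.046 0.005 0 0 0 0 1" --pt "-0.046 0.005 0 0 0 0 1"

```text
t: 26.83
tool_pos: [490.6, -1.6, 156.2]
ee_rot: [[0.013, 1.0, -0.003], [1.0, -0.013, -0.0], [-0.0, -0.003, -1.0]]
force: [0.1, 0.0, -0.9]
opening: 61.6
finger_force: 25.0
```

Request:
apply_moves --pt "-0.046 0.005 0 0 0 0 1" --pt "-0.046 0.005 0 0 0 0 1" --pt "-0.04 0.003 0 0 0 0 1" --pt "-0.008 0 0 0 0 0 1" --pt "0 0 0 0 0 0 1"

```text
t: 27.25
tool_pos: [499.2, -115.0, 156.5]
ee_rot: [[0.019, 1.0, -0.003], [1.0, -0.019, -0.001], [-0.001, -0.003, -1.0]]
force: [-0.7, 0.4, 0.4]
opening: 61.4
finger_force: 25.0
```

Request:
apply_moves --pt "0 0 0 0 0 0 1" --pt "0 0 0 0 0 0 1" --pt "0 0 0 0 0 0 1"

```text
t: 27.5
tool_pos: [500.6, -109.8, 157.2]
ee_rot: [[0.011, 1.0, -0.001], [1.0, -0.011, 0.001], [0.001, -0.001, -1.0]]
force: [0.2, -0.4, -0.2]
opening: 61.5
finger_force: 25.0
```

```bash
python3 - <<'E'
from h import *
d=get_image('top');edge(d,161);find(d,'c')
s=bot.read_state();print(s['opening'],s['finger_force'])
togo(501.7,-111.5,53.5,-0.9)
E
```

```text
[(338, [113, 106, 105]), (339, [104, 97, 96]), (340, [84, 79, 75]), (341, [81, 77, 72]), (342, [80, 75, 72]), (343, [73, 70, 68]), (344, [54, 62, 75]), (345, [60, 82, 111]), (346, [57, 78, 105]), (347, [54, 74, 101]), (348, [54, 74, 100]), (349, [56, 77, 104]), (350, [57, 78, 105]), (351, [56, 76, 103])]
342 [[498.6 -31.4]]
343.5 [[498.6 -35.5]]
345 [[498.6 -39.7]]
c [296.3 206.8] 631 [454.29  85.7  -81.17   0.94]
61.20344484885744 24.982108175754547
t 27.55 pos [ 500.7 -110.   157.4] tool shift mm [ -1.5   1.  103.9] units [-0.0019  0.0013  0.1299]
tool y now -0.67 turn units 0.002 j7 0.2
```

Request:
apply_moves --pt "0 0.001 0.03 0 0 0 1" --pt "0 0 0.04 0 0 0 1" --pt "0 0 0.03 0 0 0 1" --pt "0 0 0.017 0 0 0 1" --pt "0 0 0.009 0 0 0 1"

```text
t: 27.97
tool_pos: [500.0, -110.5, 54.7]
ee_rot: [[0.013, 1.0, -0.004], [1.0, -0.013, 0.0], [0.0, -0.004, -1.0]]
force: [-1.0, 0.0, 0.0]
opening: 61.3
finger_force: 25.0
```

Request:
apply_moves --pt "0 0 0.003 0 0 0 1" --pt "0 0 0 0 0 0 1" --pt "0 0 0 0 0 0 1" --pt "0 0 0 0 0 0 1" --pt "0 0 0 0 0 0 1"

```text
t: 28.38
tool_pos: [502.5, -111.9, 55.6]
ee_rot: [[0.015, 1.0, 0.002], [1.0, -0.015, 0.0], [0.0, 0.002, -1.0]]
force: [0.2, 0.8, 0.4]
opening: 61.6
finger_force: 25.0
```

Request:
apply_moves --pt "0 0 0 0 0 0 1" --pt "0 0 0 0 0 0 1" --pt "0 0 0 0 0 0 1"

```text
t: 28.63
tool_pos: [501.8, -111.9, 54.8]
ee_rot: [[0.015, 1.0, 0.001], [1.0, -0.015, 0.0], [0.0, 0.001, -1.0]]
force: [0.5, -0.5, -1.2]
opening: 61.1
finger_force: 25.0
```

```bash
python3 - <<'E'
from h import *
togo(501.7,-110.8,53,-0.9);print(bot.read_state()['force'])
E
```

```text
t 28.63 pos [ 501.8 -111.9   54.8] tool shift mm [ 1.1 -0.1  1.8] units [ 0.0014 -0.0001  0.0023]
tool y now -0.87 turn units 0.0003 j7 0.29
[ 0.48882238 -0.48757541 -1.17203359]
```

Request:
apply_moves --pt "0 0 0.002 0 0 0 1" --pt "0 0 0 0 0 0 1" --pt "0 0 0 0 0 0 1" --pt "0 0 0 0 0 0 0.5" --pt "0 0 0 0 0 0 -1"

```text
t: 29.05
tool_pos: [501.6, -112.0, 52.9]
ee_rot: [[0.015, 1.0, 0.0], [1.0, -0.015, 0.0], [0.0, 0.0, -1.0]]
force: [0.1, 0.3, 0.5]
opening: 63.8
finger_force: 0.0
```

Request:
apply_moves --pt "0 0 0 0 0 0 -1" --pt "0 0 0 0 0 0 -1" --pt "0 0 0 0 0 0 -1" --pt "0 0 0 0 0 0 -1" --pt "0 0 -0.005 0 0 0 -1"

```text
t: 29.47
tool_pos: [501.0, -111.8, 56.5]
ee_rot: [[0.015, 1.0, -0.001], [1.0, -0.015, 0.0], [0.0, -0.001, -1.0]]
force: [-0.2, 0.1, 1.0]
opening: 86.1
finger_force: 0.0
```

Request:
apply_moves --pt "0 0 -0.025 0 0 0 -1" --pt "0 0 -0.04 0 0 0 -1" --pt "0 0 -0.04 0 0 0 -1" --pt "0 0 -0.02 0 0 0 -1" --pt "0 0 0 0 0 0 -1"

```text
t: 29.88
tool_pos: [504.4, -112.6, 161.5]
ee_rot: [[0.015, 1.0, 0.008], [1.0, -0.015, 0.0], [0.001, 0.008, -1.0]]
force: [0.9, -0.0, -0.0]
opening: 86.8
finger_force: 0.0
```

```bash
python3 - <<'E'
from h import *
d=get_image('top');find(d,'c');find(d,'s')
togo(457.5,66,105,9.1)
E
```

```text
c [296.3 206.8] 632 [454.42  85.96 -80.74   0.94]
s [205.1 163.1] 637 [593.12 367.64  82.06   0.94]
t 29.93 pos [ 503.1 -112.1  159.2] tool shift mm [177.4 -48.6  54.1] units [ 0.2218 -0.0607  0.0677]
tool y now -0.87 turn units -0.087 j7 0.2
```

Request:
apply_moves --pt "0.03 -0.008 0 0 0 0 -1" --pt "0.046 -0.012 0 0 0 0 -1" --pt "0.046 -0.012 0 0 0 0 -1" --pt "0.046 -0.012 0 0 0 0 -1" --pt "0.044 -0.011 0 0 0 0 -1"

```text
t: 30.35
tool_pos: [458.4, 59.9, 155.8]
ee_rot: [[0.015, 1.0, -0.002], [1.0, -0.015, -0.0], [-0.0, -0.002, -1.0]]
force: [1.1, 0.4, -0.1]
opening: 86.7
finger_force: 0.0
```

Request:
apply_moves --pt "0.0098 -0.003 0 0 0 -0.043 -1" --pt "0 0 0.03 0 0 -0.044 -1" --pt "0 0 0.037 0 0 0 -1" --pt "0 0 0 0 0 0 -1" --pt "0 0 0 0 0 0 -1"

```text
t: 30.77
tool_pos: [455.8, 65.5, 101.6]
ee_rot: [[-0.157, 0.988, -0.005], [0.988, 0.157, -0.002], [-0.001, -0.005, -1.0]]
force: [-0.9, -0.3, 0.5]
opening: 87.2
finger_force: 0.0
```

Request:
apply_moves --pt "0 0 0 0 0 0 -1" --pt "0 0 0 0 0 0 -1"

```text
t: 30.93
tool_pos: [458.9, 66.1, 104.6]
ee_rot: [[-0.157, 0.988, 0.002], [0.988, 0.157, 0.001], [0.0, 0.002, -1.0]]
force: [0.3, -0.3, 0.2]
opening: 87.6
finger_force: 0.0
```

```bash
python3 - <<'E'
from h import *
togo(457.6,66.2,6,9.2)
E
```

```text
t 30.93 pos [458.9  66.1 104.6] tool shift mm [ 0.2 -1.5 98.6] units [ 0.0003 -0.0018  0.1233]
tool y now 9.05 turn units -0.0013 j7 -0.03
```

Request:
apply_moves --pt "0 0 0.035 0 0 0 -1" --pt "0 0 0.04 0 0 0 -1" --pt "0 0 0.025 0 0 0 -1" --pt "0 0 0.014 0 0 0 -1" --pt "0 0 0.007 0 0 0 -1"

```text
t: 31.35
tool_pos: [457.7, 66.0, 6.0]
ee_rot: [[-0.158, 0.987, -0.001], [0.987, 0.158, -0.0], [-0.0, -0.001, -1.0]]
force: [-0.3, 0.1, -1.0]
opening: 87.3
finger_force: 0.0
```

Request:
apply_moves --pt "0 0 0.001 0 0 0 -1" --pt "0 0 0 0 0 0 -1" --pt "0 0 0 0 0 0 -1" --pt "0 0 0 0 0 0 1" --pt "0 0 0 0 0 0 1" --grip_force 35

```text
t: 31.77
tool_pos: [458.7, 66.5, 6.7]
ee_rot: [[-0.158, 0.987, 0.002], [0.987, 0.158, 0.001], [0.001, 0.002, -1.0]]
force: [-0.2, -0.1, 0.2]
opening: 79.7
finger_force: 0.0
```

Request:
apply_moves --pt "0 0 0 0 0 0 1" --pt "0 0 0 0 0 0 1" --pt "0 0 0 0 0 0 1" --pt "0 0 0 0 0 0 1" --pt "0 0 0 0 0 0 1"

```text
t: 32.18
tool_pos: [457.6, 66.1, 5.8]
ee_rot: [[-0.158, 0.987, -0.001], [0.987, 0.158, -0.0], [0.0, -0.001, -1.0]]
force: [-0.9, -0.9, 2.1]
opening: 53.7
finger_force: 35.0
```

Request:
apply_moves --pt "0 0 0 0 0 0 1" --pt "0 0 0 0 0 0 1" --pt "0 0 0 0 0 0 1"

```text
t: 32.43
tool_pos: [457.6, 66.1, 5.8]
ee_rot: [[-0.158, 0.987, -0.001], [0.987, 0.158, 0.0], [0.0, -0.001, -1.0]]
force: [-1.0, -0.4, 2.8]
opening: 53.4
finger_force: 35.0
```

Request:
apply_moves --pt "0 0 -0.02 0 0 0 1" --pt "0 0 -0.045 0 0 0 1" --pt "0 0 -0.045 0 0 0 1" --pt "0 0 -0.045 0 0 0 1" --pt "0 0 -0.04 0 0 0 1"

```text
t: 32.85
tool_pos: [457.9, 66.0, 163.5]
ee_rot: [[-0.158, 0.987, 0.001], [0.987, 0.158, 0.0], [0.0, 0.001, -1.0]]
force: [1.1, 0.2, -1.5]
opening: 53.3
finger_force: 35.0
```

```bash
python3 - <<'E'
from h import *
s=bot.read_state();print(s['opening'],s['finger_force'])
togo(501.7,-112,164,-0.9)
E
```

```text
53.26381929254658 34.982988238334656
t 32.85 pos [457.9  66.  163.5] tool shift mm [-182.7   15.1   -0.5] units [-0.2283  0.0189 -0.0006]
tool y now 9.08 turn units 0.0871 j7 -0.07
```

Request:
apply_moves --pt "-0.03 0.0025 0 0 0 0 1" --pt "-0.046 0.004 0 0 0 0 1" --pt "-0.046 0.004 0 0 0 0 1" --pt "-0.046 0.004 0 0 0 0 1" --pt "-0.043 0.003 0 0 0 0 1"

```text
t: 33.27
tool_pos: [498.6, -100.3, 161.6]
ee_rot: [[-0.158, 0.987, 0.001], [0.987, 0.158, -0.0], [-0.0, 0.001, -1.0]]
force: [1.3, 0.7, -1.1]
opening: 53.5
finger_force: 35.0
```

Request:
apply_moves --pt "-0.0173 0.0014 0 0 0 0.043 1" --pt "0 0 0 0 0 0.044 1" --pt "0 0 0 0 0 0 1" --pt "0 0 0 0 0 0 1" --pt "0 0 0 0 0 0 1"

```text
t: 33.68
tool_pos: [501.5, -110.8, 161.3]
ee_rot: [[0.012, 1.0, -0.001], [1.0, -0.012, 0.0], [0.0, -0.001, -1.0]]
force: [0.4, 0.0, -2.3]
opening: 54.0
finger_force: 35.0
```

Request:
apply_moves --pt "0 0 0 0 0 0 1" --pt "0 0 0 0 0 0 1"

```text
t: 33.85
tool_pos: [501.7, -110.9, 161.7]
ee_rot: [[0.013, 1.0, 0.0], [1.0, -0.013, 0.0], [0.0, 0.0, -1.0]]
force: [0.4, 0.1, -2.4]
opening: 54.1
finger_force: 35.0
```

```bash
python3 - <<'E'
from h import *
d=get_image('top');edge(d,177)
s=bot.read_state();print(s['opening'],s['finger_force'])
togo(501.7,-112,63,-0.9)
E
```

```text
[(338, [113, 106, 105]), (339, [104, 98, 97]), (340, [84, 79, 75]), (341, [80, 75, 72]), (342, [79, 75, 71]), (343, [72, 68, 65]), (344, [53, 50, 47]), (345, [74, 70, 66]), (346, [80, 76, 72]), (347, [80, 76, 72]), (348, [79, 75, 71]), (349, [80, 76, 72]), (350, [82, 77, 73]), (351, [80, 71, 66])]
342 [[496.4 -28.7]]
343.5 [[496.4 -32.8]]
345 [[496.3 -36.9]]
54.099271040959344 34.983190298080444
t 33.9 pos [ 501.7 -111.1  161.7] tool shift mm [-0.9  0.  98.7] units [-0.0011  0.      0.1234]
tool y now -0.76 turn units 0.0012 j7 0.21
```

Request:
apply_moves --pt "-0.002 0 0.03 0 0 0.0012 1" --pt "0 0 0.035 0 0 0 1" --pt "0 0 0.028 0 0 0 1" --pt "0 0 0.016 0 0 0 1" --pt "0 0 0.008 0 0 0 1"

```text
t: 34.32
tool_pos: [500.2, -112.8, 66.1]
ee_rot: [[0.016, 1.0, -0.003], [1.0, -0.016, -0.0], [-0.0, -0.003, -1.0]]
force: [-0.4, 0.4, -2.5]
opening: 53.5
finger_force: 35.0
```

Request:
apply_moves --pt "0 0 0.004 0 0 0 1" --pt "0 0 0 0 0 0 1" --pt "0 0 0 0 0 0 1" --pt "0 0 0 0 0 0 1" --pt "0 0 0 0 0 0 1"

```text
t: 34.73
tool_pos: [502.5, -113.4, 65.9]
ee_rot: [[0.017, 1.0, 0.002], [1.0, -0.017, 0.0], [0.0, 0.002, -1.0]]
force: [-0.1, 0.3, -2.6]
opening: 53.4
finger_force: 35.0
```

Request:
apply_moves --pt "0 0 0 0 0 0 1" --pt "0 0 0 0 0 0 1" --pt "0 0 0 0 0 0 1"

```text
t: 34.98
tool_pos: [501.8, -113.3, 65.2]
ee_rot: [[0.018, 1.0, 0.001], [1.0, -0.018, 0.0], [0.0, 0.001, -1.0]]
force: [0.1, -0.0, -1.7]
opening: 53.7
finger_force: 35.0
```

```bash
python3 - <<'E'
from h import *
togo(501.7,-112.7,62.5,-0.9);print(bot.read_state()['force'])
E
```

```text
t 34.98 pos [ 501.8 -113.3   65.2] tool shift mm [ 0.6 -0.1  2.7] units [ 0.0008 -0.0002  0.0034]
tool y now -1.01 turn units -0.0009 j7 0.29
[ 0.09854899 -0.01599516 -1.70291533]
```

Request:
apply_moves --pt "0.0008 0 0.0025 0 0 0 1" --pt "0 0 0.0007 0 0 0 1" --pt "0 0 0 0 0 0 1" --pt "0 0 0 0 0 0 0.5" --pt "0 0 0 0 0 0 -1"

```text
t: 35.4
tool_pos: [501.8, -112.8, 62.5]
ee_rot: [[0.018, 1.0, 0.0], [1.0, -0.018, 0.0], [0.0, 0.0, -1.0]]
force: [0.4, 0.4, -0.1]
opening: 56.2
finger_force: 0.0
```

Request:
apply_moves --pt "0 0 0 0 0 0 -1" --pt "0 0 0 0 0 0 -1" --pt "0 0 0 0 0 0 -1" --pt "0 0 0 0 0 0 -1" --pt "0 0 0 0 0 0 -1"

```text
t: 35.82
tool_pos: [501.8, -112.7, 62.5]
ee_rot: [[0.018, 1.0, 0.0], [1.0, -0.018, 0.0], [0.0, 0.0, -1.0]]
force: [0.6, -0.0, 0.4]
opening: 83.6
finger_force: 0.0
```

Request:
apply_moves --pt "0 0 -0.02 0 0 0 -1" --pt "0 0 -0.04 0 0 0 -1" --pt "0 0 -0.04 0 0 0 -1" --pt "0 0 -0.02 0 0 0 -1" --pt "0 0 0 0 0 0 -1"

```text
t: 36.23
tool_pos: [504.5, -113.3, 162.6]
ee_rot: [[0.018, 1.0, 0.008], [1.0, -0.018, 0.001], [0.001, 0.008, -1.0]]
force: [1.0, 0.4, -0.1]
opening: 86.9
finger_force: 0.0
```

```bash
python3 - <<'E'
from h import *
d=get_image('top');find(d,'c');find(d,'s')
togo(590.4,347.6,105,-8)
E
```

```text
s [205.1 163. ] 635 [593.33 367.4   82.07   0.93]
t 36.28 pos [ 503.2 -112.9  160.4] tool shift mm [461.9  78.9  56.1] units [0.5774 0.0986 0.0701]
tool y now -1.0 turn units 0.0611 j7 0.21
```

Request:
apply_moves --pt "0.03 0.0055 0 0 0 0 -1" --pt "0.046 0.008 0 0 0 0 -1" --pt "0.046 0.008 0 0 0 0 -1" --pt "0.046 0.008 0 0 0 0 -1" --pt "0.046 0.008 0 0 0 0 -1"

```text
t: 36.7
tool_pos: [533.8, 59.5, 157.0]
ee_rot: [[0.018, 1.0, -0.002], [1.0, -0.018, -0.0], [-0.0, -0.002, -1.0]]
force: [0.7, -0.8, 0.3]
opening: 86.9
finger_force: 0.0
```

Request:
apply_moves --pt "0.046 0.008 0 0 0 0 -1" --pt "0.046 0.008 0 0 0 0 -1" --pt "0.046 0.008 0 0 0 0 -1" --pt "0.046 0.008 0 0 0 0 -1" --pt "0.046 0.008 0 0 0 0 -1"

```text
t: 37.12
tool_pos: [569.0, 242.8, 156.5]
ee_rot: [[0.018, 1.0, -0.002], [1.0, -0.018, -0.001], [-0.001, -0.002, -1.0]]
force: [0.8, 0.3, 0.5]
opening: 87.0
finger_force: 0.0
```

Request:
apply_moves --pt "0.046 0.008 0 0 0 0 -1" --pt "0.046 0.008 0 0 0 0 -1" --pt "0.04 0.006 0 0 0 0.03 -1" --pt "0 0 0.03 0 0 0.031 -1" --pt "0 0 0.04 0 0 0 -1"

```text
t: 37.53
tool_pos: [589.9, 350.9, 102.4]
ee_rot: [[0.137, 0.991, 0.003], [0.991, -0.137, 0.003], [0.003, 0.003, -1.0]]
force: [0.9, 0.4, -0.5]
opening: 87.1
finger_force: 0.0
```

Request:
apply_moves --pt "0 0 0 0 0 0 -1" --pt "0 0 0 0 0 0 -1" --pt "0 0 0 0 0 0 -1" --pt "0 0 0 0 0 0 -1" --pt "0 0 0 0 0 0 -1"

```text
t: 37.95
tool_pos: [590.6, 346.7, 104.6]
ee_rot: [[0.14, 0.99, 0.003], [0.99, -0.14, 0.002], [0.002, 0.002, -1.0]]
force: [1.6, -0.2, -0.0]
opening: 87.4
finger_force: 0.0
```

```bash
python3 - <<'E'
from h import *
togo(590.5,347.6,2.8,-7.9)
d=get_image('side');cv2.imwrite('pics/st1.png',cv2.resize(d['pixels'][130:230,240:340],None,fx=6,fy=6,interpolation=cv2.INTER_CUBIC))
E
```

```text
t 37.95 pos [590.6 346.7 104.6] tool shift mm [  0.7  -0.4 101.8] units [ 0.0008 -0.0005  0.1272]
tool y now -8.04 turn units -0.0012 j7 -0.55
```

View pics/st1.png

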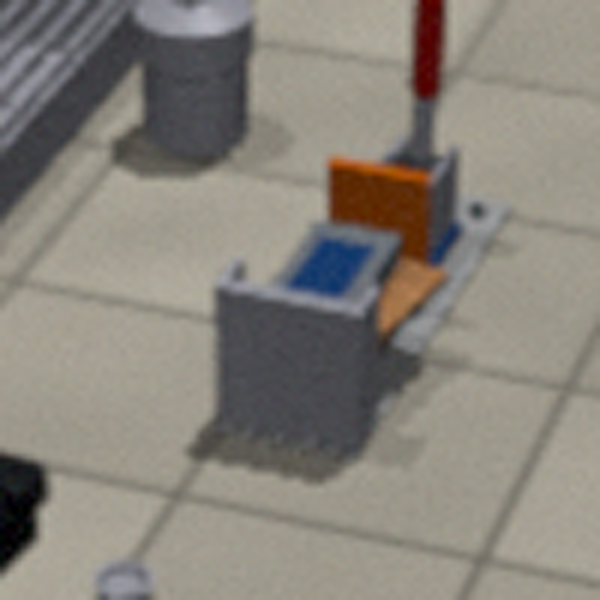

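The side view shows a cork sheet sticking out on the near side of the stack at crop (410,295). Something has shifted, so I'll look from the top.

```bash
python3 - <<'E'
from h import *
d=get_image('top');c=cv2.resize(d['pixels'][160:220,325:415],None,fx=8,fy=8,interpolation=cv2.INTER_CUBIC)
cv2.imwrite('pics/st2.png',c); togo(590.5,347.6,2.8,-7.9)
E
```

```text
t 38.05 pos [590.2 346.7 104.1] tool shift mm [  0.7   0.  101.3] units [0.0009 0.     0.1266]
tool y now -8.02 turn units -0.001 j7 -0.55
```

View pics/st2.png

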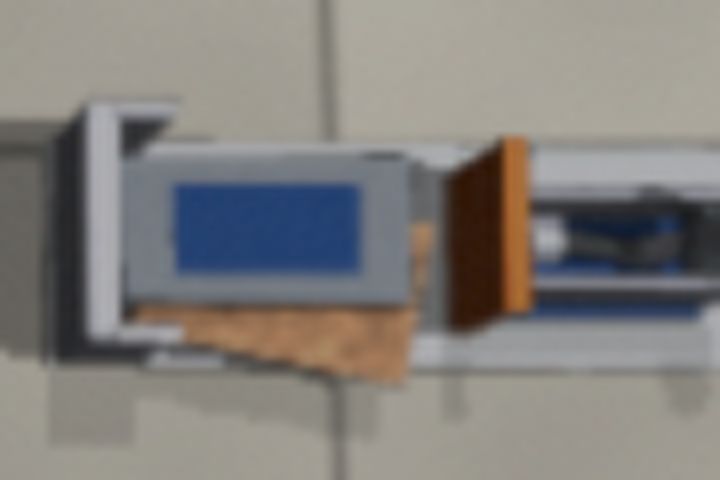

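The top view shows a cork sheet turned about 11°, its near corner sticking out at crop (405,385). The top cassette still sits straight. I'll triangulate which layer it is and by how much.

```bash
python3 - <<'E'
from h import *
t=get_image('top');s=get_image('side')
ut=lambda x,y:(325+(x+.5)/8-.5,160+(y+.5)/8-.5)
us=lambda x,y:(240+(x+.5)/6-.5,130+(y+.5)/6-.5)
print('corner',tri(t,ut(405,385),s,us(445,270)))
for z in(30,56):print(z,[world(t,[ut(*p)],z)[0].round(1).tolist() for p in((405,385),(432,222),(150,330),(410,310))])
print('top cassette',[world(t,[ut(*p)],76)[0].round(1).tolist() for p in((123,165),(408,155),(408,300),(127,303),(172,183),(360,183),(360,272),(172,272))])
E
```

```text
corner [ 447.75428577 -147.08383187   55.78811723]
30 [[448.6, -153.6], [511.1, -165.9], [470.1, -56.1], [477.3, -156.4]]
56 [[446.2, -147.4], [507.6, -159.5], [467.3, -51.8], [474.4, -150.1]]
top cassette [[526.4, -39.8], [529.9, -146.3], [475.9, -144.7], [475.2, -40.1], [519.6, -57.8], [519.5, -128.0], [486.3, -127.0], [486.6, -57.0]]
```

The upper sheet (z 50–56) was knocked about 15 mm sideways, 12 mm towards the plate and 11° round. I'll lift the top cassette off, reseat the sheet, then put the cassette back.

Request:
apply_moves --pt "0 0 -0.04 0 0 -0.03 -1" --pt "0 0 -0.03 0 0 -0.031 -1" --pt "-0.03 -0.0055 0 0 0 0 -1" --pt "-0.046 -0.008 0 0 0 0 -1" --pt "-0.046 -0.008 0 0 0 0 -1"

```text
t: 38.57
tool_pos: [570.3, 249.6, 159.2]
ee_rot: [[0.015, 1.0, 0.002], [1.0, -0.015, 0.001], [0.001, 0.002, -1.0]]
force: [1.2, -0.8, -0.7]
opening: 87.0
finger_force: 0.0
```

Request:
apply_moves --pt "-0.046 -0.008 0 0 0 0 -1" --pt "-0.046 -0.008 0 0 0 0 -1" --pt "-0.046 -0.008 0 0 0 0 -1" --pt "-0.046 -0.008 0 0 0 0 -1" --pt "-0.046 -0.008 0 0 0 0 -1"

```text
t: 38.98
tool_pos: [534.7, 64.2, 158.9]
ee_rot: [[0.018, 1.0, 0.001], [1.0, -0.018, 0.001], [0.001, 0.001, -1.0]]
force: [1.0, -0.5, 0.2]
opening: 87.0
finger_force: 0.0
```

Request:
apply_moves --pt "-0.046 -0.008 0 0 0 0 -1" --pt "-0.046 -0.008 0 0 0 0 -1" --pt "-0.046 -0.008 0 0 0 0 -1" --pt "-0.046 -0.008 0 0 0 0 -1" --pt "-0.038 -0.006 0 0 0 0 -1"

```text
t: 39.4
tool_pos: [500.8, -114.1, 159.1]
ee_rot: [[0.02, 1.0, 0.001], [1.0, -0.02, 0.0], [0.0, 0.001, -1.0]]
force: [0.5, -0.1, 0.5]
opening: 86.8
finger_force: 0.0
```

Request:
apply_moves --pt "0 0 0 0 0 0 -1" --pt "0 0 0 0 0 0 -1" --pt "0 0 0 0 0 0 -1" --pt "0 0 0 0 0 0 -1" --pt "0 0 0 0 0 0 -1"

```text
t: 39.82
tool_pos: [502.0, -109.5, 158.4]
ee_rot: [[0.015, 1.0, -0.0], [1.0, -0.015, 0.0], [0.0, -0.0, -1.0]]
force: [-0.3, 0.1, 1.7]
opening: 87.0
finger_force: 0.0
```

```bash
python3 - <<'E'
from h import *
togo(502,-112.7,65,-0.9)
E
```

```text
t 39.82 pos [ 502.  -109.5  158.4] tool shift mm [-3.2 -0.  93.4] units [-0.004  -0.      0.1167]
tool y now -0.85 turn units 0.0004 j7 0.2
```

Request:
apply_moves --pt "-0.004 0 0.035 0 0 0 -1" --pt "0 0 0.04 0 0 0 -1" --pt "0 0 0.025 0 0 0 -1" --pt "0 0 0.013 0 0 0 -1" --pt "0 0 0.006 0 0 0 -1"

```text
t: 40.23
tool_pos: [500.7, -113.3, 61.6]
ee_rot: [[0.016, 1.0, -0.003], [1.0, -0.016, -0.0], [-0.0, -0.003, -1.0]]
force: [0.3, 0.3, 0.3]
opening: 86.9
finger_force: 0.0
```

Request:
apply_moves --pt "0 0 0.002 0 0 0 -1" --pt "0 0 0 0 0 0 -1" --pt "0 0 0 0 0 0 -1" --pt "0 0 0 0 0 0 -1" --pt "0 0 0 0 0 0 -1"

```text
t: 40.65
tool_pos: [502.4, -114.3, 62.6]
ee_rot: [[0.017, 1.0, 0.002], [1.0, -0.017, 0.0], [0.0, 0.002, -1.0]]
force: [0.1, -1.3, -0.9]
opening: 87.0
finger_force: 0.0
```

Request:
apply_moves --pt "0 0 0 0 0 0 1" --pt "0 0 0 0 0 0 1" --pt "0 0 0 0 0 0 1" --pt "0 0 0 0 0 0 1" --pt "0 0 0 0 0 0 1"

```text
t: 41.07
tool_pos: [501.6, -114.3, 61.6]
ee_rot: [[0.018, 1.0, 0.0], [1.0, -0.018, 0.0], [0.0, 0.0, -1.0]]
force: [0.3, -0.4, -0.2]
opening: 61.6
finger_force: 0.0
```

Request:
apply_moves --pt "0 0 0 0 0 0 1" --pt "0 0 0 0 0 0 1" --pt "0 0 0 0 0 0 1" --pt "0 0 0 0 0 0 1" --pt "0 0 0 0 0 0 1"

```text
t: 41.48
tool_pos: [501.6, -114.3, 61.6]
ee_rot: [[0.018, 1.0, -0.0], [1.0, -0.018, 0.0], [0.0, -0.0, -1.0]]
force: [-0.2, 0.3, -0.2]
opening: 53.4
finger_force: 35.0
```

Request:
apply_moves --pt "0 0 -0.02 0 0 0 1" --pt "0 0 -0.04 0 0 0 1" --pt "0 0 -0.04 0 0 0 1" --pt "0 0 -0.023 0 0 0 1" --pt "0.02 0.0107 0 0 0 0 1"

```text
t: 41.9
tool_pos: [511.8, -102.7, 164.4]
ee_rot: [[0.023, 1.0, 0.007], [1.0, -0.023, -0.001], [-0.001, 0.007, -1.0]]
force: [0.8, -0.4, -2.1]
opening: 53.7
finger_force: 35.0
```

Request:
apply_moves --pt "0.04 0.0214 0 0 0 0 1" --pt "0.043 0.023 0 0 0 0 1" --pt "0.043 0.023 0 0 0 0 1" --pt "0.043 0.023 0 0 0 0 1" --pt "0.0285 0.0154 0 0 0 0 1"

```text
t: 42.32
tool_pos: [598.7, 63.0, 159.1]
ee_rot: [[0.013, 1.0, -0.001], [1.0, -0.013, 0.002], [0.002, -0.001, -1.0]]
force: [-0.7, 0.6, -1.6]
opening: 53.8
finger_force: 35.0
```

Request:
apply_moves --pt "0 0 0.04 0 0 0 1" --pt "0 0 0.045 0 0 0 1" --pt "0 0 0.045 0 0 0 1" --pt "0 0 0.03 0 0 0 1" --pt "0 0 0.018 0 0 0 1"

```text
t: 42.73
tool_pos: [594.7, 57.8, 13.2]
ee_rot: [[0.017, 1.0, -0.006], [1.0, -0.017, -0.002], [-0.002, -0.006, -1.0]]
force: [-1.1, 0.4, -1.8]
opening: 53.8
finger_force: 35.0
```

Request:
apply_moves --pt "0 0 0.008 0 0 0 1" --pt "0 0 0 0 0 0 1" --pt "0 0 0 0 0 0 1" --pt "0 0 0 0 0 0 1" --pt "0 0 0 0 0 0 1"

```text
t: 43.15
tool_pos: [599.2, 58.2, 12.8]
ee_rot: [[0.018, 1.0, 0.003], [1.0, -0.018, 0.001], [0.001, 0.003, -1.0]]
force: [0.8, 0.1, -1.6]
opening: 53.6
finger_force: 35.0
```

```bash
python3 - <<'E'
from h import *
togo(597.9,58,6,-0.9); s=bot.read_state();print(s['opening'],s['force'])
E
```

```text
t 43.15 pos [599.2  58.2  12.8] tool shift mm [-0.2 -1.3  6.8] units [-0.0003 -0.0016  0.0085]
tool y now -1.01 turn units -0.0009 j7 0.06
53.560830520239094 [ 0.76190506  0.10137222 -1.62263092]
```

Lower 6 mm, release, lift, and look at the exposed sheet.

Request:
apply_moves --pt "0 0 0.005 0 0 0 1" --pt "0 0 0.002 0 0 0 1" --pt "0 0 0 0 0 0 1" --pt "0 0 0 0 0 0 0.5" --pt "0 0 0 0 0 0 -1"

```text
t: 43.57
tool_pos: [598.1, 58.1, 5.8]
ee_rot: [[0.018, 1.0, 0.0], [1.0, -0.018, 0.0], [0.0, 0.0, -1.0]]
force: [0.3, -0.0, 0.2]
opening: 55.7
finger_force: 0.0
```

Request:
apply_moves --pt "0 0 0 0 0 0 -1" --pt "0 0 0 0 0 0 -1" --pt "0 0 0 0 0 0 -1" --pt "0 0 0 0 0 0 -1" --pt "0 0 0 0 0 0 -1"

```text
t: 43.98
tool_pos: [598.0, 58.0, 5.7]
ee_rot: [[0.018, 1.0, 0.0], [1.0, -0.018, 0.0], [0.0, 0.0, -1.0]]
force: [-0.3, 0.5, -0.2]
opening: 83.2
finger_force: 0.0
```

Request:
apply_moves --pt "0 0 -0.02 0 0 0 -1" --pt "0 0 -0.045 0 0 0 -1" --pt "0 0 -0.045 0 0 0 -1" --pt "0 0 -0.045 0 0 0 -1" --pt "0 0 -0.035 0 0 0 -1"

```text
t: 44.4
tool_pos: [598.6, 57.8, 160.7]
ee_rot: [[0.018, 1.0, 0.003], [1.0, -0.018, 0.001], [0.001, 0.003, -1.0]]
force: [0.5, -0.8, -0.4]
opening: 86.7
finger_force: 0.0
```

```bash
python3 - <<'E'
from h import *
d=get_image('top')
find(d,'s',z0=0); o=find(d,'s',z0=50,near=[360,193],lo=150,hi=900)
cv2.imwrite('pics/st3.png',cv2.resize(d['pixels'][160:220,325:415],None,fx=8,fy=8,interpolation=cv2.INTER_CUBIC))
togo(487,-102.5,150,-11)
E
```

```text
s [205.1 163.1] 635 [593.21 367.1   81.92   0.93]
t 44.45 pos [601.8  58.  166.2] tool shift mm [-162.6 -112.1   14.5] units [-0.2033 -0.1401  0.0181]
tool y now -1.04 turn units 0.0869 j7 -0.02
```

View pics/st3.png

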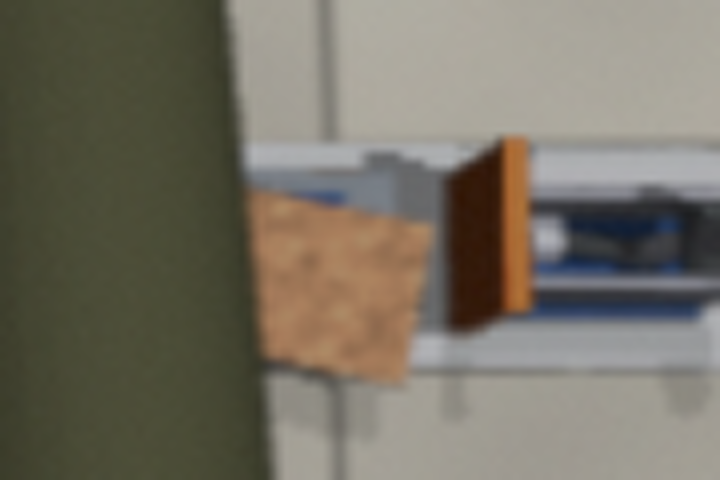

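The cassette is off. The skewed sheet's corners are at crop (432,225) and (405,383), about 10° off, lying on the second cassette, which is still straight. Grasping it by its own orientation.

Request:
apply_moves --pt "-0.02 -0.0125 0 0 0 0 -1" --pt "-0.04 -0.025 0 0 0 0 -1" --pt "-0.042 -0.026 0 0 0 0 -1" --pt "-0.042 -0.026 0 0 0 0 -1" --pt "-0.042 -0.026 0 0 0 0 -1"

```text
t: 44.87
tool_pos: [501.7, -90.4, 157.4]
ee_rot: [[0.017, 1.0, 0.0], [1.0, -0.017, 0.0], [0.0, 0.0, -1.0]]
force: [1.2, -0.3, 0.8]
opening: 87.1
finger_force: 0.0
```

Request:
apply_moves --pt "-0.0415 -0.026 0 0 0 0 -1" --pt "0 0 0 0 0 0.039 -1" --pt "0 0 0.04 0 0 0.0395 -1" --pt "0 0 0.04 0 0 0 -1" --pt "0 0 0.015 0 0 0 -1"

```text
t: 45.28
tool_pos: [478.9, -121.7, 78.4]
ee_rot: [[0.174, 0.985, -0.005], [0.985, -0.174, 0.001], [-0.0, -0.005, -1.0]]
force: [-1.4, 0.4, -0.0]
opening: 86.8
finger_force: 0.0
```

Request:
apply_moves --pt "0 0 0 0 0 0 -1" --pt "0 0 0 0 0 0 -1" --pt "0 0 0 0 0 0 -1" --pt "0 0 0 0 0 0 -1" --pt "0 0 0 0 0 0 -1"

```text
t: 45.7
tool_pos: [482.7, -122.0, 83.0]
ee_rot: [[0.173, 0.985, 0.003], [0.985, -0.173, 0.0], [0.001, 0.003, -1.0]]
force: [-0.7, -0.3, 0.2]
opening: 87.2
finger_force: 0.0
```

```bash
python3 - <<'E'
from h import *
togo(481.5,-122,52,-10)
E
```

```text
t 45.7 pos [ 482.7 -122.    83. ] tool shift mm [-0.2 -1.3 31. ] units [-0.0003 -0.0016  0.0387]
tool y now -9.98 turn units 0.0002 j7 0.12
```

Request:
apply_moves --pt "0 0 0.015 0 0 0 -1" --pt "0 0 0.012 0 0 0 -1" --pt "0 0 0.007 0 0 0 -1" --pt "0 0 0.0025 0 0 0 -1" --pt "0 0 0 0 0 0 -1" --grip_force 20

```text
t: 46.12
tool_pos: [480.7, -122.0, 51.3]
ee_rot: [[0.174, 0.985, -0.002], [0.985, -0.174, -0.0], [-0.001, -0.002, -1.0]]
force: [-0.7, 0.5, -0.3]
opening: 87.1
finger_force: 0.0
```

Request:
apply_moves --pt "0 0 0 0 0 0 -1" --pt "0 0 0 0 0 0 -1" --pt "0 0 0 0 0 0 -1" --pt "0 0 0 0 0 0 -1" --pt "0 0 0 0 0 0 -1"

```text
t: 46.53
tool_pos: [481.7, -122.0, 52.6]
ee_rot: [[0.174, 0.985, 0.001], [0.985, -0.174, 0.0], [0.0, 0.001, -1.0]]
force: [-0.1, 0.4, -0.5]
opening: 87.1
finger_force: 0.0
```

Request:
apply_moves --pt "0 0 0 0 0 0 -1" --pt "0 0 0 0 0 0 -1" --pt "0 0 0 0 0 0 -1"

```text
t: 46.78
tool_pos: [481.5, -122.0, 52.4]
ee_rot: [[0.174, 0.985, 0.0], [0.985, -0.174, 0.0], [0.0, 0.0, -1.0]]
force: [0.4, -0.4, 0.7]
opening: 86.8
finger_force: 0.0
```

Request:
apply_moves --pt "0 0 0.0008 0 0 0 1" --pt "0 0 0 0 0 0 1" --pt "0 0 0 0 0 0 1" --pt "0 0 0 0 0 0 1" --pt "0 0 0 0 0 0 1"

```text
t: 47.2
tool_pos: [481.5, -122.0, 51.8]
ee_rot: [[0.174, 0.985, 0.0], [0.985, -0.174, -0.0], [-0.0, 0.0, -1.0]]
force: [-0.8, -0.0, -0.6]
opening: 61.4
finger_force: 20.3
```

Request:
apply_moves --pt "0 0 0 0 0 0 1" --pt "0 0 0 0 0 0 1" --pt "0 0 0 0 0 0 1" --pt "0 0 0 0 0 0 1"

```text
t: 47.53
tool_pos: [481.5, -122.0, 51.7]
ee_rot: [[0.174, 0.985, 0.0], [0.985, -0.174, 0.0], [0.0, 0.0, -1.0]]
force: [0.3, -0.2, 0.6]
opening: 61.5
finger_force: 19.9
```

Request:
apply_moves --pt "0 0 -0.02 0 0 0 1" --pt "0 0 -0.03 0 0 0 1" --pt "0 0 -0.03 0 0 0 1" --pt "0 0 0 0 0 -0.039 1" --pt "0 0 0 0 0 -0.0395 1"

```text
t: 47.95
tool_pos: [482.8, -122.1, 117.4]
ee_rot: [[0.014, 1.0, 0.004], [1.0, -0.014, 0.001], [0.001, 0.004, -1.0]]
force: [-0.6, 0.2, -1.0]
opening: 61.6
finger_force: 19.9
```

Request:
apply_moves --pt "0.0135 0.025 0 0 0 0 1" --pt "0 0 0 0 0 0 1" --pt "0 0 0 0 0 0 1" --pt "0 0 0 0 0 0 1" --pt "0 0 0 0 0 0 1"

```text
t: 48.37
tool_pos: [501.0, -112.0, 115.5]
ee_rot: [[0.018, 1.0, -0.001], [1.0, -0.018, -0.0], [-0.0, -0.001, -1.0]]
force: [-0.4, 0.2, -0.3]
opening: 61.5
finger_force: 19.9
```

```bash
python3 - <<'E'
from h import *
d=get_image('top');edge(d,121,c1=356)
for u in(342,343,344,345):print(u,world(d,[(u,185)],121)[0])
s=bot.read_state();print(s['opening'],s['finger_force'])
togo(501.7,-111,53,-0.9)
E
```

```text
[(338, [112, 106, 105]), (339, [103, 96, 95]), (340, [78, 73, 69]), (341, [67, 64, 61]), (342, [66, 70, 79]), (343, [63, 84, 112]), (344, [56, 76, 104]), (345, [54, 74, 100]), (346, [53, 74, 100]), (347, [54, 75, 102]), (348, [55, 76, 103]), (349, [55, 75, 102]), (350, [55, 76, 102]), (351, [53, 74, 99]), (352, [53, 73, 98]), (353, [55, 75, 101]), (354, [54, 74, 101]), (355, [52, 71, 97])]
342 [[504.2 -38. ]]
343.5 [[504.2 -42.3]]
345 [[504.2 -46.6]]
342 [505.66246887 -38.05749745]
343 [505.65466923 -40.92816977]
344 [505.64693658 -43.79973236]
345 [505.63927098 -46.67219677]
61.486690269484626 19.879051999856756
t 48.42 pos [ 501.1 -112.   115.6] tool shift mm [ 1.   0.7 62.6] units [0.0012 0.0008 0.0782]
tool y now -1.06 turn units -0.0014 j7 0.24
```

Request:
apply_moves --pt "0.001 0.0008 0.025 0 0 0 1" --pt "0 0 0.027 0 0 0 1" --pt "0 0 0.016 0 0 0 1" --pt "0 0 0.007 0 0 0 1" --pt "0 0 0.002 0 0 0 1"

```text
t: 48.83
tool_pos: [501.4, -111.0, 53.5]
ee_rot: [[0.018, 1.0, -0.002], [1.0, -0.018, -0.0], [-0.0, -0.002, -1.0]]
force: [-1.8, 0.7, 1.9]
opening: 61.5
finger_force: 20.0
```

Request:
apply_moves --pt "0 0 0 0 0 0 1" --pt "0 0 0 0 0 0 1" --pt "0 0 0 0 0 0 1" --pt "0 0 0 0 0 0 1" --pt "0 0 0 0 0 0 1"

```text
t: 49.25
tool_pos: [502.8, -110.8, 54.7]
ee_rot: [[0.018, 1.0, 0.001], [1.0, -0.018, 0.0], [0.0, 0.001, -1.0]]
force: [0.1, -0.4, 0.8]
opening: 61.9
finger_force: 20.0
```

Request:
apply_moves --pt "0 0 0 0 0 0 1" --pt "0 0 0 0 0 0 1" --pt "0 0 0 0 0 0 1"

```text
t: 49.5
tool_pos: [502.7, -110.8, 54.4]
ee_rot: [[0.018, 1.0, 0.001], [1.0, -0.018, -0.0], [-0.0, 0.001, -1.0]]
force: [-0.6, -0.8, 2.0]
opening: 61.6
finger_force: 20.0
```

Request:
apply_moves --pt "0 -0.001 0.0022 0 0 0 1" --pt "0 0 0 0 0 0 1" --pt "0 0 0 0 0 0 1" --pt "0 0 0 0 0 0 0.5" --pt "0 0 0 0 0 0 -1"

```text
t: 49.92
tool_pos: [501.3, -110.7, 52.3]
ee_rot: [[0.018, 1.0, -0.0], [1.0, -0.018, 0.0], [0.0, -0.0, -1.0]]
force: [-0.1, -1.1, 0.3]
opening: 63.7
finger_force: 0.0
```

Request:
apply_moves --pt "0 0 0 0 0 0 -1" --pt "0 0 0 0 0 0 -1" --pt "0 0 0 0 0 0 -1" --pt "0 0 0 0 0 0 -1" --pt "0 0 -0.005 0 0 0 -1"

```text
t: 50.33
tool_pos: [500.7, -110.6, 55.8]
ee_rot: [[0.018, 1.0, -0.002], [1.0, -0.018, -0.0], [-0.0, -0.002, -1.0]]
force: [0.3, -0.4, -0.1]
opening: 85.9
finger_force: 0.0
```

Request:
apply_moves --pt "0 0 -0.025 0 0 0 -1" --pt "0 0 -0.04 0 0 0 -1" --pt "0 0 -0.04 0 0 0 -1" --pt "0 0 -0.02 0 0 0 -1" --pt "0 0 0 0 0 0 -1"

```text
t: 50.75
tool_pos: [504.3, -111.3, 160.8]
ee_rot: [[0.018, 1.0, 0.008], [1.0, -0.018, 0.001], [0.001, 0.008, -1.0]]
force: [0.5, -0.0, 0.1]
opening: 87.0
finger_force: 0.0
```

Request:
apply_moves --pt "0.03 0.016 0 0 0 0 -1" --pt "0.046 0.025 0 0 0 0 -1" --pt "0.046 0.025 0 0 0 0 -1" --pt "0.046 0.025 0 0 0 0 -1" --pt "0.044 0.025 0 0 0 0 -1"

```text
t: 51.17
tool_pos: [597.1, 58.8, 155.6]
ee_rot: [[0.017, 1.0, -0.001], [1.0, -0.017, 0.001], [0.001, -0.001, -1.0]]
force: [1.8, -0.8, 0.6]
opening: 87.1
finger_force: 0.0
```

Request:
apply_moves --pt "0 0 0.03 0 0 0 -1" --pt "0 0 0.03 0 0 0 -1" --pt "0 0 0 0 0 0 -1" --pt "0 0 0 0 0 0 -1" --pt "0 0 0 0 0 0 -1"

```text
t: 51.58
tool_pos: [597.2, 55.9, 109.2]
ee_rot: [[0.019, 1.0, 0.001], [1.0, -0.019, -0.0], [-0.0, 0.001, -1.0]]
force: [0.3, 0.4, 0.6]
opening: 86.7
finger_force: 0.0
```

```bash
python3 - <<'E'
from h import *
d=get_image('top');find(d,'s')
find(d,'c',lo=100)
cv2.imwrite('pics/st4.png',cv2.resize(d['pixels'][140:220,285:415],None,fx=6,fy=6,interpolation=cv2.INTER_CUBIC))
togo(598,58,6,-0.9)
E
```

```text
s [205.1 163.1] 634 [593.44 367.48  82.49   0.93]
t 51.63 pos [597.8  55.9 109.8] tool shift mm [  2.   -0.  103.8] units [ 0.0025 -0.      0.1298]
tool y now -1.08 turn units -0.0016 j7 0.01
```

View pics/st4.png

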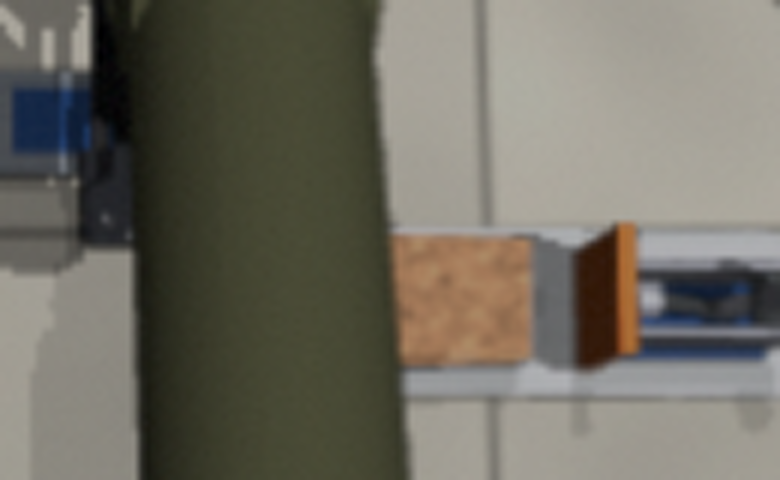

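The sheet is now straight, at crop (395..533, 235..362). Regrasp the cassette.

Request:
apply_moves --pt "0.0015 0 0.035 0 0 0 -1" --pt "0 0 0.04 0 0 0 -1" --pt "0 0 0.03 0 0 0 -1" --pt "0 0 0.015 0 0 0 -1" --pt "0 0 0.008 0 0 0 -1"

```text
t: 52.05
tool_pos: [596.6, 57.5, 5.5]
ee_rot: [[0.018, 1.0, -0.001], [1.0, -0.018, -0.0], [-0.0, -0.001, -1.0]]
force: [0.1, -0.5, 0.8]
opening: 87.3
finger_force: 0.0
```

Request:
apply_moves --pt "0 0 0.001 0 0 0 -1" --pt "0 0 0 0 0 0 -1" --pt "0 0 0 0 0 0 -1" --pt "0 0 0 0 0 0 1" --pt "0 0 0 0 0 0 1" --grip_force 35

```text
t: 52.47
tool_pos: [597.9, 58.0, 6.5]
ee_rot: [[0.018, 1.0, 0.002], [1.0, -0.018, 0.001], [0.001, 0.002, -1.0]]
force: [0.4, -0.5, 0.4]
opening: 79.9
finger_force: 0.0
```

Request:
apply_moves --pt "0 0 0 0 0 0 1" --pt "0 0 0 0 0 0 1" --pt "0 0 0 0 0 0 1" --pt "0 0 0 0 0 0 1" --pt "0 0 0 0 0 0 1"

```text
t: 52.88
tool_pos: [597.2, 57.8, 5.3]
ee_rot: [[0.018, 1.0, 0.0], [1.0, -0.018, 0.0], [0.0, 0.0, -1.0]]
force: [0.1, -0.4, 0.8]
opening: 53.5
finger_force: 35.0
```

Request:
apply_moves --pt "0 0 0 0 0 0 1" --pt "0 0 0 0 0 0 1" --pt "0 0 0 0 0 0 1"

```text
t: 53.13
tool_pos: [597.1, 57.9, 5.3]
ee_rot: [[0.018, 1.0, 0.0], [1.0, -0.018, 0.0], [0.0, 0.0, -1.0]]
force: [0.7, 0.4, 1.7]
opening: 53.9
finger_force: 35.0
```

Request:
apply_moves --pt "0 0 -0.02 0 0 0 1" --pt "0 0 -0.045 0 0 0 1" --pt "0 0 -0.045 0 0 0 1" --pt "0 0 -0.045 0 0 0 1" --pt "0 0 -0.04 0 0 0 1"

```text
t: 53.55
tool_pos: [596.6, 57.6, 162.8]
ee_rot: [[0.018, 1.0, -0.0], [1.0, -0.018, -0.0], [-0.0, -0.0, -1.0]]
force: [0.9, -0.1, -2.5]
opening: 53.6
finger_force: 35.0
```

Request:
apply_moves --pt "-0.03 -0.016 0 0 0 0 1" --pt "-0.046 -0.025 0 0 0 0 1" --pt "-0.046 -0.025 0 0 0 0 1" --pt "-0.046 -0.025 0 0 0 0 1" --pt "-0.046 -0.025 0 0 0 0 1"

```text
t: 53.97
tool_pos: [499.8, -112.3, 160.6]
ee_rot: [[0.017, 1.0, -0.001], [1.0, -0.017, 0.0], [0.0, -0.001, -1.0]]
force: [1.7, -1.5, -1.2]
opening: 53.5
finger_force: 35.0
```

Request:
apply_moves --pt "0 0 0 0 0 0 1" --pt "0 0 0 0 0 0 1" --pt "0 0 0 0 0 0 1" --pt "0 0 0 0 0 0 1" --pt "0 0 0 0 0 0 1"

```text
t: 54.38
tool_pos: [502.1, -109.5, 160.9]
ee_rot: [[0.015, 1.0, -0.001], [1.0, -0.015, -0.0], [-0.0, -0.001, -1.0]]
force: [-0.3, 0.6, -3.2]
opening: 54.0
finger_force: 35.0
```

```bash
python3 - <<'E'
from h import *
d=get_image('top');edge(d,177)
s=bot.read_state();print(s['opening'],s['finger_force'])
togo(501.7,-114,63,-0.9)
E
```

```text
[(338, [109, 103, 103]), (339, [89, 87, 93]), (340, [59, 74, 99]), (341, [52, 71, 95]), (342, [46, 59, 75]), (343, [50, 49, 49]), (344, [78, 74, 70]), (345, [81, 76, 72]), (346, [80, 76, 72]), (347, [80, 75, 72]), (348, [80, 76, 71]), (349, [81, 76, 72]), (350, [78, 69, 63]), (351, [73, 49, 35])]
342 [[496.4 -28.7]]
343.5 [[496.4 -32.8]]
345 [[496.3 -36.9]]
53.89694905204949 34.99802827835083
t 54.43 pos [ 502.1 -109.6  160.9] tool shift mm [-4.4 -0.2 97.9] units [-0.0054 -0.0003  0.1224]
tool y now -0.86 turn units 0.0003 j7 0.2
```

Request:
apply_moves --pt "-0.005 0 0.03 0 0 0 1" --pt "0 0 0.035 0 0 0 1" --pt "0 0 0.028 0 0 0 1" --pt "0 0 0.016 0 0 0 1" --pt "0 0 0.009 0 0 0 1"

```text
t: 54.85
tool_pos: [500.4, -114.0, 64.5]
ee_rot: [[0.016, 1.0, -0.004], [1.0, -0.016, -0.001], [-0.001, -0.004, -1.0]]
force: [-0.2, -0.2, -1.7]
opening: 53.7
finger_force: 35.0
```

Request:
apply_moves --pt "0 0 0.003 0 0 0 1" --pt "0 0 0 0 0 0 1" --pt "0 0 0 0 0 0 1" --pt "0 0 0 0 0 0 1" --pt "0 0 0 0 0 0 1"

```text
t: 55.27
tool_pos: [502.5, -114.9, 65.4]
ee_rot: [[0.017, 1.0, 0.002], [1.0, -0.017, 0.0], [0.0, 0.002, -1.0]]
force: [-0.3, 0.6, -2.4]
opening: 53.6
finger_force: 35.0
```

Request:
apply_moves --pt "0 0 0 0 0 0 1" --pt "0 0 0 0 0 0 1" --pt "0 0 0 0 0 0 1"

```text
t: 55.52
tool_pos: [501.7, -114.9, 64.7]
ee_rot: [[0.018, 1.0, 0.001], [1.0, -0.018, 0.0], [0.0, 0.001, -1.0]]
force: [0.6, -0.0, -2.5]
opening: 53.7
finger_force: 35.0
```

Lower, release, lift, then go to the last sheet.

Request:
apply_moves --pt "0.001 0 0.0025 0 0 0 1" --pt "0 0 0.0007 0 0 0 1" --pt "0 0 0 0 0 0 1" --pt "0 0 0 0 0 0 0.5" --pt "0 0 0 0 0 0 -1"

```text
t: 55.93
tool_pos: [501.7, -114.2, 61.9]
ee_rot: [[0.018, 1.0, 0.0], [1.0, -0.018, 0.0], [0.0, 0.0, -1.0]]
force: [0.2, 0.6, 0.5]
opening: 56.3
finger_force: 0.0
```

Request:
apply_moves --pt "0 0 0 0 0 0 -1" --pt "0 0 0 0 0 0 -1" --pt "0 0 0 0 0 0 -1" --pt "0 0 0 0 0 0 -1" --pt "0 0 0 0 0 0 -1"

```text
t: 56.35
tool_pos: [501.7, -114.1, 61.9]
ee_rot: [[0.018, 1.0, 0.0], [1.0, -0.018, 0.0], [0.0, 0.0, -1.0]]
force: [-0.2, 0.1, -0.7]
opening: 83.6
finger_force: 0.0
```

Request:
apply_moves --pt "0 0 -0.02 0 0 0 -1" --pt "0 0 -0.04 0 0 0 -1" --pt "0 0 -0.04 0 0 0 -1" --pt "0 0 -0.02 0 0 0 -1" --pt "0 0 0 0 0 0 -1"

```text
t: 56.77
tool_pos: [504.4, -114.7, 161.9]
ee_rot: [[0.018, 1.0, 0.008], [1.0, -0.018, 0.001], [0.001, 0.008, -1.0]]
force: [0.6, 1.0, -0.1]
opening: 87.1
finger_force: 0.0
```

Request:
apply_moves --pt "0.03 0.0055 0 0 0 0 -1" --pt "0.046 0.008 0 0 0 0 -1" --pt "0.046 0.008 0 0 0 0 -1" --pt "0.046 0.008 0 0 0 0 -1" --pt "0.046 0.008 0 0 0 0 -1"

```text
t: 57.18
tool_pos: [534.2, 58.2, 157.1]
ee_rot: [[0.018, 1.0, -0.001], [1.0, -0.018, 0.0], [0.0, -0.001, -1.0]]
force: [0.3, 0.2, 1.0]
opening: 87.0
finger_force: 0.0
```

Request:
apply_moves --pt "0.046 0.008 0 0 0 0 -1" --pt "0.046 0.008 0 0 0 0 -1" --pt "0.046 0.008 0 0 0 0 -1" --pt "0.046 0.008 0 0 0 0 -1" --pt "0.046 0.008 0 0 0 0 -1"

```text
t: 57.6
tool_pos: [569.4, 241.6, 156.7]
ee_rot: [[0.017, 1.0, -0.001], [1.0, -0.017, -0.0], [-0.0, -0.001, -1.0]]
force: [0.7, -1.7, -0.3]
opening: 87.2
finger_force: 0.0
```

Request:
apply_moves --pt "0.046 0.008 0 0 0 0 -1" --pt "0.046 0.008 0 0 0 0 -1" --pt "0.04 0.006 0 0 0 0.03 -1" --pt "0 0 0.03 0 0 0.031 -1" --pt "0 0 0.04 0 0 0 -1"

```text
t: 58.02
tool_pos: [590.2, 349.7, 102.6]
ee_rot: [[0.137, 0.991, 0.004], [0.991, -0.137, 0.003], [0.004, 0.004, -1.0]]
force: [0.4, -1.1, 0.1]
opening: 87.1
finger_force: 0.0
```

Request:
apply_moves --pt "0 0 0 0 0 0 -1" --pt "0 0 0 0 0 0 -1" --pt "0 0 0 0 0 0 -1" --pt "0 0 0 0 0 0 -1" --pt "0 0 0 0 0 0 -1"

```text
t: 58.43
tool_pos: [590.5, 345.3, 104.1]
ee_rot: [[0.14, 0.99, 0.003], [0.99, -0.14, 0.002], [0.002, 0.002, -1.0]]
force: [-0.0, 0.4, 0.5]
opening: 87.0
finger_force: 0.0
```

```bash
python3 - <<'E'
from h import *
t=get_image('top');s=get_image('side')
a=cv2.resize(t['pixels'][160:220,325:415],None,fx=5,fy=5,interpolation=cv2.INTER_CUBIC);b=cv2.resize(s['pixels'][150:210,255:325],None,fx=5,fy=5,interpolation=cv2.INTER_CUBIC)
cv2.imwrite('pics/st5.png',np.hstack([a,b]))
togo(590.5,347.6,2.8,-7.9)
E
```

```text
t 58.53 pos [590.1 345.3 103.5] tool shift mm [ 2.100e+00 -1.000e-01  1.007e+02] units [ 2.600e-03 -1.000e-04  1.259e-01]
tool y now -8.02 turn units -0.0011 j7 -0.54
```

View pics/st5.png

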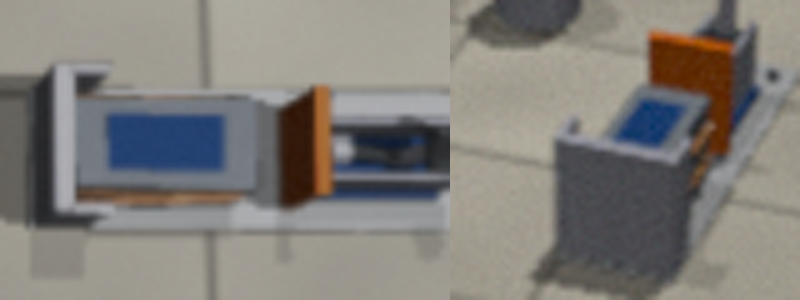

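The stack is straight again in both views, with the sheets showing only as thin edges. Now the last sheet.

Request:
apply_moves --pt "0.002 0 0.035 0 0 0 -1" --pt "0 0 0.04 0 0 0 -1" --pt "0 0 0.03 0 0 0 -1" --pt "0 0 0.013 0 0 0 -1" --pt "0 0 0.006 0 0 0 -1"

```text
t: 58.95
tool_pos: [588.4, 346.2, 1.0]
ee_rot: [[0.139, 0.99, -0.002], [0.99, -0.139, -0.002], [-0.002, -0.002, -1.0]]
force: [-0.8, 0.1, -0.2]
opening: 87.1
finger_force: 0.0
```

Request:
apply_moves --pt "0 0 0.001 0 0 0 -1" --pt "0 0 0 0 0 0 -1" --pt "0 0 0 0 0 0 -1" --pt "0 0 0 0 0 0 -1" --pt "0 0 0 0 0 0 -1"

```text
t: 59.37
tool_pos: [590.3, 347.3, 3.3]
ee_rot: [[0.139, 0.99, 0.002], [0.99, -0.139, 0.001], [0.002, 0.002, -1.0]]
force: [0.9, -1.4, 0.1]
opening: 87.2
finger_force: 0.0
```

Request:
apply_moves --pt "0 0 0 0 0 0 -1" --pt "0 0 0 0 0 0 -1" --pt "0 0 0 0 0 0 -1"

```text
t: 59.62
tool_pos: [589.5, 346.9, 2.1]
ee_rot: [[0.139, 0.99, 0.0], [0.99, -0.139, 0.0], [0.0, 0.0, -1.0]]
force: [-0.3, 0.0, 0.3]
opening: 87.0
finger_force: 0.0
```

Request:
apply_moves --pt "0 0 0 0 0 0 1" --pt "0 0 0 0 0 0 1" --pt "0 0 0 0 0 0 1" --pt "0 0 0 0 0 0 1" --pt "0 0 0 0 0 0 1" --grip_force 25

```text
t: 60.03
tool_pos: [589.5, 346.7, 1.8]
ee_rot: [[0.139, 0.99, 0.0], [0.99, -0.139, -0.0], [-0.0, 0.0, -1.0]]
force: [0.3, 0.3, 0.5]
opening: 61.8
finger_force: 19.7
```

Request:
apply_moves --pt "0 0 0 0 0 0 1" --pt "0 0 0 0 0 0 1" --pt "0 0 0 0 0 0 1" --pt "0 0 -0.02 0 0 0 1" --pt "0 0 -0.04 0 0 0 1"

```text
t: 60.45
tool_pos: [586.1, 345.0, 45.6]
ee_rot: [[0.139, 0.99, -0.007], [0.99, -0.139, -0.005], [-0.006, -0.007, -1.0]]
force: [-0.4, 0.4, -0.5]
opening: 61.6
finger_force: 25.0
```

Request:
apply_moves --pt "0 0 -0.045 0 0 0 1" --pt "0 0 -0.045 0 0 0 1" --pt "0 0 -0.045 0 0 -0.031 1" --pt "0 0 0 0 0 -0.031 1" --pt "-0.03 -0.0055 0 0 0 0 1"

```text
t: 60.87
tool_pos: [585.4, 329.4, 161.1]
ee_rot: [[0.006, 1.0, 0.005], [1.0, -0.006, 0.007], [0.007, 0.005, -1.0]]
force: [-2.0, 1.1, -1.4]
opening: 61.2
finger_force: 25.0
```

Request:
apply_moves --pt "-0.046 -0.008 0 0 0 0 1" --pt "-0.046 -0.008 0 0 0 0 1" --pt "-0.046 -0.008 0 0 0 0 1" --pt "-0.046 -0.008 0 0 0 0 1" --pt "-0.046 -0.008 0 0 0 0 1"

```text
t: 61.28
tool_pos: [549.1, 137.6, 157.8]
ee_rot: [[0.015, 1.0, 0.0], [1.0, -0.015, 0.0], [0.0, -0.0, -1.0]]
force: [0.9, -0.8, -0.0]
opening: 61.5
finger_force: 25.0
```

Request:
apply_moves --pt "-0.046 -0.008 0 0 0 0 1" --pt "-0.046 -0.008 0 0 0 0 1" --pt "-0.046 -0.008 0 0 0 0 1" --pt "-0.046 -0.008 0 0 0 0 1" --pt "-0.046 -0.008 0 0 0 0 1"

```text
t: 61.7
tool_pos: [514.3, -45.8, 158.0]
ee_rot: [[0.016, 1.0, 0.001], [1.0, -0.016, 0.001], [0.001, 0.001, -1.0]]
force: [0.3, 0.6, 0.3]
opening: 61.8
finger_force: 25.0
```

Request:
apply_moves --pt "-0.046 -0.008 0 0 0 0 1" --pt "-0.04 -0.006 0 0 0 0 1" --pt "0 0 0 0 0 0 1" --pt "0 0 0 0 0 0 1" --pt "0 0 0 0 0 0 1"

```text
t: 62.12
tool_pos: [502.8, -112.0, 157.9]
ee_rot: [[0.016, 1.0, 0.0], [1.0, -0.016, 0.001], [0.001, 0.0, -1.0]]
force: [-0.7, 1.2, -1.3]
opening: 61.4
finger_force: 25.0
```

Request:
apply_moves --pt "0 0 0 0 0 0 1" --pt "0 0 0 0 0 0 1" --pt "0 0 0 0 0 0 1" --pt "0 0 0 0 0 0 1" --pt "0 0 0 0 0 0 1"

```text
t: 62.53
tool_pos: [502.8, -112.2, 157.8]
ee_rot: [[0.014, 1.0, -0.0], [1.0, -0.014, 0.0], [0.0, -0.0, -1.0]]
force: [0.0, -0.0, -0.3]
opening: 61.5
finger_force: 25.0
```

```bash
python3 - <<'E'
from h import *
d=get_image('top');s=bot.read_state();z=s['tool_pos'][2]+4;edge(d,z)
print(s['opening'],s['finger_force'])
togo(501.7,-111.5,80,-0.9)
E
```

```text
[(338, [112, 106, 105]), (339, [103, 97, 96]), (340, [81, 76, 73]), (341, [76, 73, 69]), (342, [76, 72, 68]), (343, [76, 72, 69]), (344, [71, 70, 72]), (345, [56, 69, 87]), (346, [58, 79, 105]), (347, [55, 76, 103]), (348, [53, 74, 99]), (349, [54, 74, 100]), (350, [57, 78, 104]), (351, [57, 78, 105])]
342 [[498.5 -31.2]]
343.5 [[498.5 -35.4]]
345 [[498.5 -39.6]]
61.66845933343143 24.998575150966644
t 62.58 pos [ 502.8 -112.4  157.8] tool shift mm [ 0.9 -1.1 77.8] units [ 0.0011 -0.0014  0.0973]
tool y now -0.85 turn units 0.0004 j7 0.21
```

Request:
apply_moves --pt "0.0022 -0.001 0.025 0 0 0 1" --pt "0 0 0.03 0 0 0 1" --pt "0 0 0.022 0 0 0 1" --pt "0 0 0.013 0 0 0 1" --pt "0 0 0.0075 0 0 0 1"

```text
t: 63.0
tool_pos: [501.1, -110.8, 78.5]
ee_rot: [[0.016, 1.0, -0.002], [1.0, -0.016, -0.0], [-0.0, -0.002, -1.0]]
force: [-0.2, -0.4, -0.6]
opening: 61.7
finger_force: 25.0
```

Request:
apply_moves --pt "0 0 0 0 0 0 1" --pt "0 0 0 0 0 0 1" --pt "0 0 0 0 0 0 1" --pt "0 0 0 0 0 0 1" --pt "0 0 0 0 0 0 1"

```text
t: 63.42
tool_pos: [502.6, -111.0, 80.7]
ee_rot: [[0.016, 1.0, 0.002], [1.0, -0.016, 0.0], [0.0, 0.002, -1.0]]
force: [-0.1, -0.2, -1.1]
opening: 61.4
finger_force: 25.0
```

Request:
apply_moves --pt "0 0 0 0 0 0 1" --pt "0 0 0 0 0 0 1" --pt "0 0 0 0 0 0 1"

```text
t: 63.67
tool_pos: [502.0, -110.9, 80.0]
ee_rot: [[0.016, 1.0, 0.0], [1.0, -0.016, 0.0], [0.0, 0.0, -1.0]]
force: [-0.6, -0.2, -1.0]
opening: 61.4
finger_force: 25.0
```

Request:
apply_moves --pt "0 0 0.0015 0 0 0 1" --pt "0 0 0 0 0 0 1" --pt "0 0 0 0 0 0 1" --pt "0 0 0 0 0 0 0.5" --pt "0 0 0 0 0 0 -1"

```text
t: 64.08
tool_pos: [502.0, -111.0, 78.6]
ee_rot: [[0.016, 1.0, 0.0], [1.0, -0.016, 0.0], [0.0, 0.0, -1.0]]
force: [-0.3, 0.6, 0.2]
opening: 63.2
finger_force: 0.0
```

Request:
apply_moves --pt "0 0 0 0 0 0 -1" --pt "0 0 0 0 0 0 -1" --pt "0 0 0 0 0 0 -1" --pt "0 0 0 0 0 0 -1" --pt "0 0 -0.005 0 0 0 -1"

```text
t: 64.5
tool_pos: [501.4, -110.9, 82.2]
ee_rot: [[0.016, 1.0, -0.001], [1.0, -0.016, -0.0], [-0.0, -0.001, -1.0]]
force: [0.1, 0.6, -0.7]
opening: 85.6
finger_force: 0.0
```

Request:
apply_moves --pt "0 0 -0.025 0 0 0 -1" --pt "0 0 -0.04 0 0 0 -1" --pt "0 0 -0.04 0 0 0 -1" --pt "0 0 -0.01 0 0 0 -1" --pt "0 0 0 0 0 0 -1"

```text
t: 64.92
tool_pos: [504.0, -111.3, 177.7]
ee_rot: [[0.016, 1.0, 0.006], [1.0, -0.016, 0.001], [0.001, 0.006, -1.0]]
force: [0.5, -0.0, -0.2]
opening: 87.1
finger_force: 0.0
```

Request:
apply_moves --pt "0.03 0.01 0 0 0 0 1" --pt "0.045 0.01 0 0 0 0 1" --pt "0.045 0.01 0 0 0 0 1" --pt "0.045 0.01 0 0 0 0 1" --pt "0.045 0.01 0 0 0 0 1"

```text
t: 65.33
tool_pos: [543.7, 58.0, 173.1]
ee_rot: [[0.016, 1.0, -0.002], [1.0, -0.016, -0.0], [-0.0, -0.002, -1.0]]
force: [0.5, -0.4, 0.3]
opening: 61.5
finger_force: 0.0
```

Request:
apply_moves --pt "0 0 0 0 0 0 1" --pt "0 0 0 0 0 0 1" --pt "0 0 0 0 0 0 1" --pt "0 0 0 0 0 0 1" --pt "0 0 0 0 0 0 1"

```text
t: 65.75
tool_pos: [544.2, 54.6, 174.3]
ee_rot: [[0.018, 1.0, -0.001], [1.0, -0.018, -0.0], [-0.0, -0.001, -1.0]]
force: [0.1, -0.2, -0.2]
opening: 28.5
finger_force: 0.0
```

```bash
python3 - <<'E'
from h import *
t=get_image('top');s=get_image('side')
a=cv2.resize(t['pixels'][160:220,325:435],None,fx=4,fy=4,interpolation=cv2.INTER_CUBIC);b=cv2.resize(s['pixels'][130:210,255:325],None,fx=4,fy=3,interpolation=cv2.INTER_CUBIC)
cv2.imwrite('pics/st6.png',np.hstack([a,b]))
find(t,'s',z0=76,near=[354,187],lo=200)
g=tip_of('handle_grip','top')[:1]+tip_of('handle_grip','side')[:1];print(g)
if len(g)==2: print(tri(t,g[0]['xy'],s,g[1]['xy']))
togo(499.6,-236,180,-0.9)
E
```

```text
[{'xy': [424.5, 184.5], 'conf': 0.55}, {'xy': [312.0, 137.5], 'conf': 0.74}]
[ 502.17033282 -276.44205891  130.74527129]
t 65.95 pos [544.5  55.6 174.7] tool shift mm [-292.3  -40.    -5.4] units [-0.3654 -0.0499 -0.0067]
tool y now -0.97 turn units -0.0006 j7 -0.09
```

View pics/st6.png

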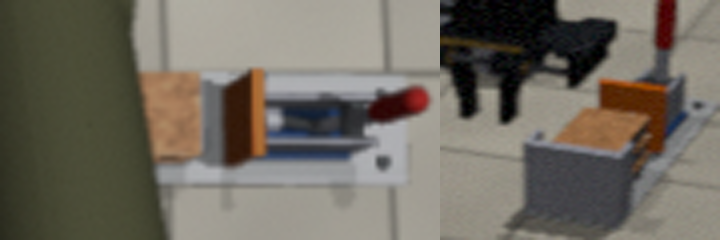

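The stack of six layers is complete and straight, with the cover sheet at left-crop (140..200, 73..158). The handle is still upright. Moving the shut fingers to the nest side of the handle.

Request:
apply_moves --pt "-0.03 -0.004 0 0 0 0 1" --pt "-0.045 -0.006 0 0 0 0 1" --pt "-0.045 -0.006 0 0 0 0 1" --pt "-0.045 -0.006 0 0 0 0 1" --pt "-0.045 -0.006 0 0 0 0 1"

```text
t: 66.37
tool_pos: [519.0, -113.0, 174.9]
ee_rot: [[0.016, 1.0, 0.001], [1.0, -0.016, 0.001], [0.001, 0.001, -1.0]]
force: [1.3, 0.5, -0.5]
opening: 0.6
finger_force: 0.0
```

Request:
apply_moves --pt "-0.045 -0.006 0 0 0 0 1" --pt "-0.045 -0.006 0 0 0 0 1" --pt "-0.035 -0.005 0 0 0 0 1" --pt "-0.02 -0.003 0 0 0 0 1" --pt "-0.008 -0.001 0 0 0 0 1"

```text
t: 66.78
tool_pos: [499.4, -237.4, 175.0]
ee_rot: [[0.021, 1.0, 0.0], [1.0, -0.021, -0.001], [-0.001, 0.0, -1.0]]
force: [0.4, -0.2, -0.3]
opening: 0.5
finger_force: 0.0
```

Request:
apply_moves --pt "0 0 0.01 0 0 0 1" --pt "0 0 0.02 0 0 0 1" --pt "0 0 0.015 0 0 0 1" --pt "0 0 0 0 0 0 1" --pt "0 0 0 0 0 0 1"

```text
t: 67.2
tool_pos: [500.6, -231.7, 137.6]
ee_rot: [[0.014, 1.0, -0.002], [1.0, -0.014, 0.001], [0.001, -0.002, -1.0]]
force: [0.3, -0.6, 0.1]
opening: -0.1
finger_force: 0.0
```

```bash
python3 - <<'E'
from h import *
togo(500.5,-252,139,-0.9);s=bot.read_state();print(s['opening'],s['force'])
E
```

```text
t 67.2 pos [ 500.6 -231.7  137.6] tool shift mm [-20.3   0.2  -1.4] units [-0.0254  0.0003 -0.0018]
tool y now -0.78 turn units 0.001 j7 0.53
-0.05377614286589864 [ 0.26608644 -0.59344302  0.0709334 ]
```

Request:
apply_moves --pt "-0.006 0 0 0 0 0 1" --pt "-0.006 0 0 0 0 0 1" --pt "-0.006 0 0 0 0 0 1" --pt "-0.006 0 0 0 0 0 1" --pt "0 0 0 0 0 0 1"

```text
t: 67.62
tool_pos: [500.5, -254.2, 139.1]
ee_rot: [[0.017, 1.0, 0.001], [1.0, -0.017, -0.001], [-0.001, 0.001, -1.0]]
force: [-1.1, -0.2, 0.1]
opening: 0.2
finger_force: 0.0
```

Request:
apply_moves --pt "-0.0058 0 0.0005 0 0 0 1" --pt "-0.0058 0 0.0005 0 0 0 1" --pt "-0.0058 0 0.0005 0 0 0 1" --pt "-0.0058 0 0.0005 0 0 0 1" --pt "-0.0058 0 0.0005 0 0 0 1"

```text
t: 68.03
tool_pos: [500.2, -275.0, 136.1]
ee_rot: [[0.015, 1.0, -0.0], [1.0, -0.015, 0.002], [0.002, -0.0, -1.0]]
force: [0.3, 4.8, -0.5]
opening: 0.3
finger_force: 1.7
```

Request:
apply_moves --pt "-0.0052 0 0.0019 0 0 0 1" --pt "-0.0052 0 0.0019 0 0 0 1" --pt "-0.0052 0 0.0019 0 0 0 1" --pt "-0.0052 0 0.0019 0 0 0 1" --pt "-0.0052 0 0.0019 0 0 0 1"

```text
t: 68.45
tool_pos: [499.9, -295.7, 128.4]
ee_rot: [[0.015, 1.0, -0.001], [1.0, -0.015, 0.002], [0.002, -0.001, -1.0]]
force: [-0.5, 5.9, -0.1]
opening: 0.5
finger_force: 2.2
```

```bash
python3 - <<'E'
from h import *
s=get_image('side');cv2.imwrite('pics/hd.png',cv2.resize(s['pixels'][100:210,255:365],None,fx=5,fy=5,interpolation=cv2.INTER_CUBIC))
togo(500,-313.7,116.3,-.9)
E
```

```text
t 68.5 pos [ 499.7 -296.7  128.3] tool shift mm [-17.    0.6  12. ] units [-0.0212  0.0008  0.015 ]
tool y now -0.9 turn units 0.0 j7 0.69
```

View pics/hd.png

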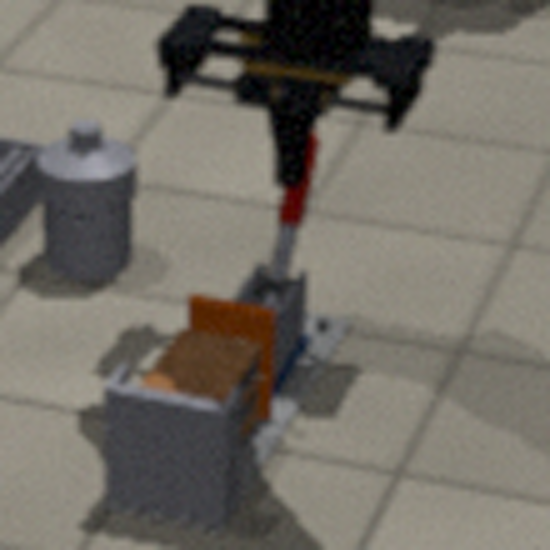

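The shut fingers press the handle at crop (292,185) with about 6 N. The handle is swinging, the plate is advancing and the stack is intact. Continuing round the arc.

Request:
apply_moves --pt "-0.0043 0 0.0031 0 0 0 1" --pt "-0.0043 0 0.0031 0 0 0 1" --pt "-0.0043 0 0.0031 0 0 0 1" --pt "-0.0043 0 0.0031 0 0 0 1" --pt "-0.0043 0 0.0031 0 0 0 1"

```text
t: 68.92
tool_pos: [499.6, -314.0, 116.4]
ee_rot: [[0.016, 1.0, 0.0], [1.0, -0.016, 0.0], [0.0, 0.0, -1.0]]
force: [-0.0, 4.0, 1.2]
opening: 0.8
finger_force: 1.8
```

Request:
apply_moves --pt "-0.0035 0 0.0043 0 0 0 1" --pt "-0.0035 0 0.0043 0 0 0 1" --pt "-0.0035 0 0.0043 0 0 0 1" --pt "-0.0035 0 0.0043 0 0 0 1" --pt "-0.0035 0 0.0043 0 0 0 1"

```text
t: 69.33
tool_pos: [499.3, -328.8, 99.2]
ee_rot: [[0.016, 1.0, 0.0], [1.0, -0.016, -0.001], [-0.001, 0.0, -1.0]]
force: [-0.2, 1.5, 0.4]
opening: 0.5
finger_force: 0.7
```

Request:
apply_moves --pt "-0.0023 0 0.005 0 0 0 1" --pt "-0.0023 0 0.005 0 0 0 1" --pt "-0.0023 0 0.005 0 0 0 1" --pt "-0.0023 0 0.005 0 0 0 1" --pt "0 0 0 0 0 0 1"

```text
t: 69.75
tool_pos: [498.4, -335.7, 82.4]
ee_rot: [[0.016, 1.0, -0.001], [1.0, -0.016, -0.0], [-0.0, -0.001, -1.0]]
force: [-0.5, -0.6, -0.7]
opening: 0.4
finger_force: 0.0
```

```bash
python3 - <<'E'
from h import *
togo(500,-337,78,-.9);print(bot.read_state()['force'])
E
```

```text
t 69.75 pos [ 498.4 -335.7   82.4] tool shift mm [-1.3  1.6  4.4] units [-0.0016  0.002   0.0055]
tool y now -0.94 turn units -0.0003 j7 0.8
[-0.48079414 -0.64514068 -0.72702304]
```

Contact force dropped to zero near the end of the arc, so it probably snapped over. Lift clear and check.

Request:
apply_moves --pt "0 0 -0.03 0 0 0 1" --pt "0 0 -0.045 0 0 0 1" --pt "0 0 -0.045 0 0 0 1" --pt "0 0 -0.03 0 0 0 1" --pt "0.02 0.01 0 0 0 0 1"

```text
t: 70.17
tool_pos: [507.5, -325.6, 209.9]
ee_rot: [[0.022, 1.0, 0.008], [1.0, -0.022, -0.007], [-0.007, 0.008, -1.0]]
force: [-0.8, -2.6, 0.4]
opening: 0.4
finger_force: 0.0
```

Request:
apply_moves --pt "0.045 0.02 0 0 0 0 1" --pt "0.045 0.02 0 0 0 0 1" --pt "0.045 0.02 0 0 0 0 1" --pt "0.045 0.02 0 0 0 0 1" --pt "0.045 0.02 0 0 0 0 1"

```text
t: 70.58
tool_pos: [590.9, -138.8, 203.8]
ee_rot: [[0.016, 1.0, 0.001], [1.0, -0.016, 0.0], [0.0, 0.001, -1.0]]
force: [0.6, -0.4, 0.1]
opening: 0.3
finger_force: 0.0
```

Request:
apply_moves --pt "0.045 0 0 0 0 0 1" --pt "0.045 0 0 0 0 0 1" --pt "0.045 0 0 0 0 0 1" --pt "0.045 0 0 0 0 0 1" --pt "0.045 0 0 0 0 0 1"

```text
t: 71.0
tool_pos: [593.0, 41.1, 203.6]
ee_rot: [[0.016, 1.0, 0.001], [1.0, -0.016, 0.0], [0.0, 0.001, -1.0]]
force: [1.2, 0.8, -0.7]
opening: 0.5
finger_force: 0.0
```

Request:
apply_moves --pt "0.045 0 0 0 0 0 1" --pt "0.045 0 0 0 0 0 1" --pt "0.03 0 0 0 0 0 1" --pt "0 0 0 0 0 0 1" --pt "0 0 0 0 0 0 1"

```text
t: 71.42
tool_pos: [594.3, 137.5, 203.2]
ee_rot: [[0.012, 1.0, -0.0], [1.0, -0.012, -0.0], [-0.0, -0.0, -1.0]]
force: [-0.4, -0.2, -0.1]
opening: 0.6
finger_force: 0.0
```

```bash
python3 - <<'E'
from h import *
t=get_image('top');s=get_image('side')
a=cv2.resize(t['pixels'][150:230,325:455],None,fx=3.6,fy=3.6,interpolation=cv2.INTER_CUBIC);b=cv2.resize(s['pixels'][128:208,255:335],None,fx=3.6,fy=3.6,interpolation=cv2.INTER_CUBIC)
cv2.imwrite('pics/fin.png',np.hstack([a,b]))
find(t,'s',z0=76,near=[354,187],lo=200)
E
```

```text
s [359.8 188.2] 879 [501.96 -90.34  89.51   0.83]
```

View pics/fin.png

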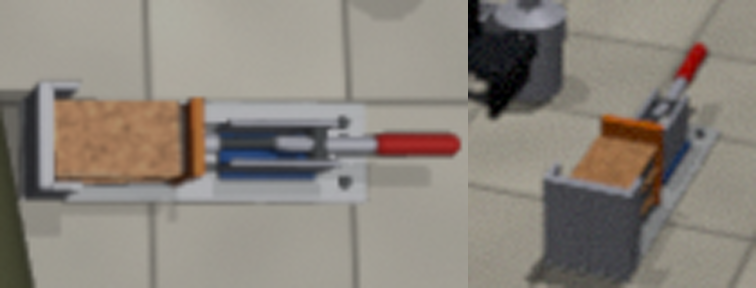

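The handle lies down at left-crop (455,145), the push plate is tight against the stack, and the layers are straight. Handing in.

```bash
python3 -c "
from rig import bot
print(bot.job_done())"
```

```text
the job is handed in; nothing more can be done
None
```

The job is handed in: all three cassettes found on the bench are stacked in the carrier with a cork sheet between each and the third sheet on top as cover. The toggle clamp is locked against the end stop. One sheet had been knocked askew mid-run, and I reseated it before clamping.

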